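# Put the plaster masters back in their fitted nests

## Robot

A 6-joint arm with a two-finger parallel gripper is mounted at the origin on a cart in front of the work surface, level with it; the furniture and walls round the work are solid. World frame = base frame: x ahead of the robot, y to its left, z up, the work surface at z = 0. Lengths are in m, angles in rad, forces in N, time in s.
With the tool pointing down it reaches from about 0.25 to 0.725 m from the base axis. Payload 4 kg.
Tool frame: the origin (TCP) lies on the centre line of the jaws, within the pads' length; the fingertips stand 14 mm ahead of it and the grasp point (between the pads) lies 5 mm behind it; z points along the fingers, x is the direction in which the jaws open and shut, and the axes are right-handed (so a half turn about z gives the same grasp; the last joint's range is limited). The gripper opens to 85 mm and grips with 20 to 120 N. Pads are 22 mm wide; open, the fingers measure 114 mm over their backs; the gripper's body (76 mm by 85 mm) begins 54 mm behind the grasp point. The pads swing forward as they close: fully open they stand 13 mm farther back than shut.
Start: joints at [-1.148, 0.241, 0.005, 1.335, 0, 1.571], TCP at [0.205, -0.456, 0.21] pointing down, gripper open.
Joint ranges: [-2.72, 2.72], [-1.05, 1.87], [-1.09, 1.28], [-1.99, 2.15], [-1.42, 1.44], [-3.14, 3.14]. Speed limits (rad/s): [2.79, 2.79, 3.14, 3.14, 3.14, 3.14].

## Interface

Orientations are given as a unit quaternion [x, y, z, w].
In Python, from workcell import bot gives the robot as it stands.
- The arm moves only by the tool play_rows, never from a script. Its argument "motion" is a list of rows, each an object with "fingers": the closure, from -1 (fully open) to 1 (shut), so that 0 is half open; "translation": the shift along the tool's x, y, z in cm, a list of three; "roll": the turn about the tool's z in degrees. A call has 1 to 20 rows; each row is the pose to reach, as a shift and turn from the pose commanded when the call began, along the tool's axes at that moment; what a row does not reach only later rows make up. A row lasts 1/12 s, in which the tool goes at most 41.7 mm and 7.16 degrees, less where a joint would pass 70% of its speed; a pose out of reach is approached as far as the arm can. A call with a gripper value outside its range is refused whole. The fingers move at their own pace and stop on an object; the grip force is fixed at half the most. Time passes only in rows, so rows that repeat a pose let the fingers close. It gives the time, the measured TCP pose, the force and the opening at its end, in the units of the state.
- bot.get_obs(): the state, without advancing time (a new reading comes with each control period).
- bot.camera(name): name is "scene" or "top" or "wrist"; returns a dict with "pixels" (400x640x3 uint8, red, green, blue), "intrinsics" (3x3 intrinsics, pixels), "world_to_cam" (4x4, takes a point from world to camera coordinates). Camera axes: x right, y down, z forward; pixel columns grow to the right and rows downward; lengths in m; the calibration is good to about 2 mm. The wrist camera is an equidistant fisheye: a pixel r from the principal point sees the ray r / f radians off the axis. A picture is of the moment at which its call begins. There is no depth.
- bot.job_done(): hands the job in, once; it reports no verdict.
The state is a dict: "clock": time; "joint_pos": joint angles; "joint_vel": joint speeds; "tau": joint torques, N m; "eef_pos": TCP position; "tool_rot": TCP orientation; "ft_force": force on the tool from outside, world axes, zero at the start; "ft_torque": the same for the moment, N m; "grip_width": finger opening in m.
Only numpy, scipy, OpenCV 4.12 (cv2) and the standard library are available. Lean on these libraries where they do the work, as an engineer would, in place of code of your own. Each camera call takes 0.05 s, during which the arm holds its last target. There are 200 camera calls.

## Task

Put the four plaster masters away: the square, the oblong and the long narrow blank each go flat into the open foam tray whose cut-out has its shape, fully down. The round medallion belongs in the black case: open the lid wide, lay it face up in the round foam nest inside, fully down, and shut the lid again.

Things in the scene. Friction and masses are not known exactly. Their poses are not given: they have to be found in the camera images.
- square_mid (a point): Centre of the square plaster blank, loose, cream white, lying flat: 48 mm wide along the point's x, 48 mm long along y, 20 mm high, sides slightly drafted, corners rounded. The point is half-way up (10 mm above the underside), z up. Mass about 40 to 100 g. It may be seated at any quarter turn.
- oblong_mid (a point): Centre of the oblong plaster blank, loose, cream white, lying flat: 40 mm wide along the point's x, 55 mm long along y, 16 mm high, sides slightly drafted, corners rounded. The point is half-way up (8 mm above the underside), z up. Mass about 40 to 100 g.
- long_mid (a point): Centre of the long narrow plaster blank, loose, cream white, lying flat: 30 mm wide along the point's x, 60 mm long along y, 14 mm high, sides slightly drafted, corners rounded. The point is half-way up (7 mm above the underside), z up. Mass about 40 to 100 g.
- medal_mid (a point): Centre of the round plaster medallion, loose: a disc 50 mm in diameter and 14 mm high with a raised rim and ring on its upper face, lying face up. The point is half-way up (7 mm above the underside), z up. Mass about 40 to 90 g.
- tray_square: Open tray for the square blank, fixed: plywood board 106 x 112 mm (x, y), 4 mm thick, under 7 mm of dark foam (top at 11 mm). Cut-out in the middle, 54 x 54 mm (x, y) at its floor, upper 5 mm bevelled outward at 45 degrees as a lead-in. Origin: centre of the board's underside; cut-out floor 4 mm above it. Home, the blank stands 13 mm proud.
- tray_oblong: Open tray for the oblong blank, fixed: plywood board 106 x 112 mm (x, y), 4 mm thick, under 7 mm of dark foam (top at 11 mm). Cut-out in the middle, 46 x 61 mm (x, y) at its floor, upper 5 mm bevelled outward at 45 degrees as a lead-in. Origin: centre of the board's underside; cut-out floor 4 mm above it. Home, the blank stands 9 mm proud, length along y.
- tray_long: Open tray for the long narrow blank, fixed: plywood board 106 x 112 mm (x, y), 4 mm thick, under 7 mm of dark foam (top at 11 mm). Cut-out in the middle, 36 x 66 mm (x, y) at its floor, upper 5 mm bevelled outward at 45 degrees as a lead-in. Origin: centre of the board's underside; cut-out floor 4 mm above it. Home, the blank stands 7 mm proud, length along y.
- case_nest (a point): Floor centre of the round nest in the black case (fixed, 121 x 165 x 50 mm shut), hidden until the lid opens. x points back to the hinge, z up. Nest 56 mm wide at the floor; foam 92 x 137 mm, 7 mm high, its upper 5 mm bevelled outward at 45 degrees. Case rim: 17 mm above this point. Hinge axis along y, at x +58, z +17 mm. Fully down, the medallion clears the shut lid by 4 mm.
- pull_bar (a point): Centre of the bar of the T-shaped steel pull on top of the lid near its front edge: a round bar 12 mm thick and 36 mm long along y on a 10 mm post, its centre 24 mm above the lid. It moves with the lid: with the lid shut it lies 91 mm in front of (-x) and 49 mm above the hinge axis. Gripped by its two ends it can turn between the fingers while the lid swings.
- case_lid (a joint): Angle of the case's lid in rad: 0 shut (as at the start), 1.57 upright, 1.85 at the stop, leaning back. It is not latched. The hinge is stiff: the lid stays where it is left; about 3 N at the pull move it.

How it is judged:
By the outcome, as a careful person would: the job done as asked, in the order asked, and still so for the second after the job is handed in, with the robot touching nothing.
It also fails if it takes over 144 s, if anything falls off the work surface, if the arm or the gripper's body presses on something with over 40 N, if the wrist force passes 120 N, or if a joint passes its speed limit or range.

## Working session

There is one attempt and no reset: what is moved stays moved. The work goes in short steps, Python scripts to look and compute and a tool call to move; the robot and the scene stay as the last step left them, time stands still between calls to the robot, and variables do not carry over. Pictures are saved under pics/ and viewed, about 12 in all and at most 16, crops included, and the job is handed in when it is done.

Besides the shell and the picture viewer there is one more tool, called after ">>>" as name(argument=value, ...) on one line, values as JSON. play_rows: Moves the arm, as the interface text tells. Its arguments: {"type":"object","properties":{"motion":{"type":"array","items":{"type":"object","properties":{"fingers":{"type":"number"},"translation":{"type":"array","items":{"type":"number"}},"roll":{"type":"number"}}}}},"required":["motion"]}

```bash
mkdir -p pics; python3 - <<'E'
from workcell import bot
import cv2
for n in ["top","scene"]:
    c=bot.camera(n); cv2.imwrite(f"pics/{n}0.png",c["pixels"][:,:,::-1]); print(n,c["intrinsics"],c["world_to_cam"])
o=bot.get_obs(); print(o)
E
```

```text
top [[415.18851909   0.         310.26872218]
 [  0.         415.18851909 194.19848881]
 [  0.           0.           1.        ]] [[ 2.29521067e-02 -9.99726184e-01  4.55600147e-03  1.13473522e-02]
 [-9.83042921e-01 -2.33979434e-02 -1.81876750e-01  5.09811828e-01]
 [ 1.81933551e-01 -3.04290427e-04 -9.83310780e-01  1.01705139e+00]
 [ 0.00000000e+00  0.00000000e+00  0.00000000e+00  1.00000000e+00]]
scene [[395.20185482   0.         317.76219323]
 [  0.         395.20185482 196.39500408]
 [  0.           0.           1.        ]] [[-0.88896272 -0.45794205 -0.00586168  0.42850046]
 [-0.34543272  0.67885199 -0.6479477   0.20572635]
 [ 0.30070171 -0.57397653 -0.76166228  0.88229462]
 [ 0.          0.          0.          1.        ]]
{'clock': 0.1, 'joint_pos': array([-1.14800674e+00,  2.41348007e-01,  3.82678820e-03,  1.33522423e+00,
       -1.95371731e-05,  1.57077610e+00]), 'joint_vel': array([ 0.00022376, -0.00162761,  0.00207112, -0.00073619, -0.00030528,
       -0.00147145]), 'tau': array([-3.78098403e-04, -3.73138404e+01,  2.53009719e+01,  1.08813579e-02,
       -6.78998276e-06,  9.79780481e-06]), 'eef_pos': array([ 0.20488753, -0.45539937,  0.20918459]), 'tool_rot': array([ 8.39738986e-01, -5.42989397e-01, -8.23670350e-04, -5.20989756e-04]), 'ft_force': array([-0.22161457, -0.93205811,  1.09393586]), 'ft_torque': array([ 0.00641453, -0.03334353,  0.00524705]), 'grip_width': 0.08553830070365115}
```

View pics/top0.png

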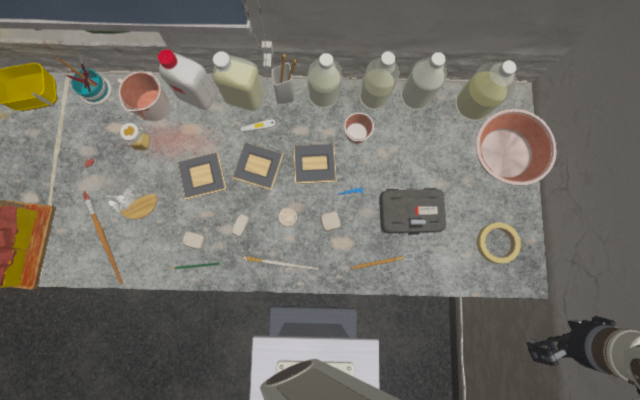

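View pics/scene0.png

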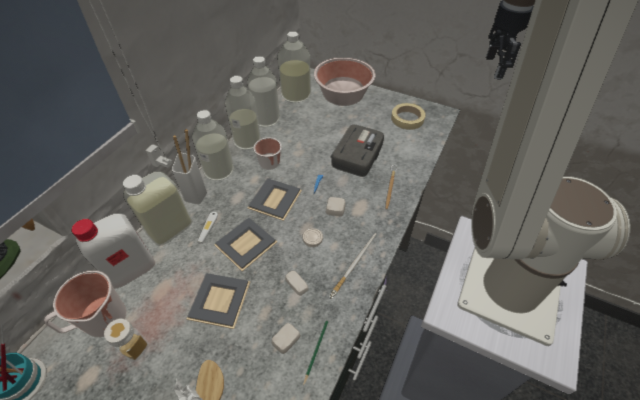

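```bash
cat > h.py <<'E'
from workcell import bot
import cv2, numpy as np
from scipy.spatial.transform import Rotation as R
def ray(c,px):
    K=c["intrinsics"];T=c["world_to_cam"];px=np.atleast_2d(px).astype(float)
    d=np.c_[(px[:,0]-K[0,2])/K[0,0],(px[:,1]-K[1,2])/K[1,1],np.ones(len(px))]
    return -T[:3,:3].T@T[:3,3], d@T[:3,:3]
def rayf(c,px):
    K=c["intrinsics"];T=c["world_to_cam"];px=np.atleast_2d(px).astype(float)
    u=(px-[K[0,2],K[1,2]])/[K[0,0],K[1,1]];r=np.linalg.norm(u,axis=1)
    d=np.c_[u*(np.sin(r)/np.maximum(r,1e-9))[:,None],np.cos(r)]
    return -T[:3,:3].T@T[:3,3], d@T[:3,:3]
def plane(c,px,z,f=ray):
    o,d=f(c,px); return o+d*((z-o[2])/d[:,2])[:,None]
def tri(c1,p1,c2,p2):
    (a,u),(b,v)=ray(c1,p1),ray(c2,p2);u=u[0];v=v[0]
    s,t=np.linalg.lstsq(np.c_[u,-v],b-a,rcond=None)[0]
    return (a+s*u+b+t*v)/2,np.linalg.norm(a+s*u-b-t*v)
def proj(c,P):
    T=c["world_to_cam"];q=np.atleast_2d(P)@T[:3,:3].T+T[:3,3];q=q@c["intrinsics"].T
    return q[:,:2]/q[:,2:]
def rect(P):
    (cx,cy),(w,h),a=cv2.minAreaRect((P[:,:2]*1000).astype(np.float32))
    return round(cx,1),round(cy,1),round(w,1),round(h,1),round(a,1)
E
python3 - <<'E'
from h import *
c=bot.camera("top");im=c["pixels"]
hsv=cv2.cvtColor(im,cv2.COLOR_RGB2HSV)
print("blanks hsv",[hsv[y,x].tolist() for x,y in[(193,240),(240,225),(288,214),(331,221)]])
print("wood",[hsv[y,x].tolist() for x,y in[(202,176),(259,166),(315,163)]],"foam",hsv[186,182],hsv[190,245], "table", hsv[215,262],hsv[240,215])
crop=cv2.resize(im[125:265,170:450],None,fx=2.85,fy=2.85,interpolation=cv2.INTER_CUBIC)
cv2.imwrite("pics/crop1.png",crop[:,:,::-1])
E
```

```text
blanks hsv [[19, 28, 189], [17, 25, 195], [17, 36, 198], [17, 27, 191]]
wood [[20, 86, 198], [19, 84, 197], [20, 86, 196]] foam [ 19  28 128] [ 30  10 130] table [ 42   9 147] [ 40  11 137]
```

View pics/crop1.png

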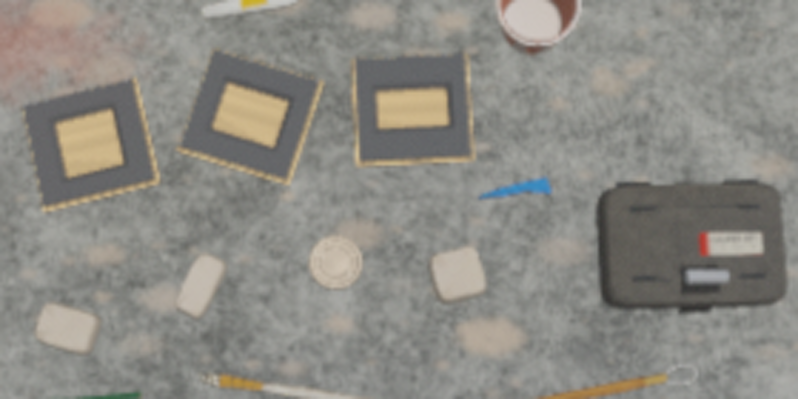

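```bash
python3 - <<'E'
from h import *
c=bot.camera("top");s=bot.camera("scene")
print("cam",ray(c,[0,0])[0],ray(s,[0,0])[0])
def comp(m,seed):
    n,l,st,_=cv2.connectedComponentsWithStats(m.astype(np.uint8),connectivity=4)
    y,x=seed[1],seed[0]; k=l[y,x]
    if k==0: return None
    cs,_=cv2.findContours((l==k).astype(np.uint8),cv2.RETR_EXTERNAL,cv2.CHAIN_APPROX_NONE)
    return cs[0][:,0,:],st[k,4]
F=4
def masks(im):
    hs=cv2.cvtColor(cv2.resize(im,None,fx=F,fy=F,interpolation=cv2.INTER_CUBIC),cv2.COLOR_RGB2HSV).astype(int)
    return hs
up=lambda p:(np.array(p)+.5)/F-.5
hs=masks(c["pixels"]); H,S,V=hs[...,0],hs[...,1],hs[...,2]
seeds=dict(oblong=(193,240,.016),long=(240,225,.014),medal=(288,216,.014),square=(331,221,.020))
for k,(x,y,z) in seeds.items():
    r=comp((V>165)&(S<70),(x*F,y*F))
    if r: print(k,rect(plane(c,up(r[0]),z)))
for k,(x,y) in dict(tsq=(202,176),tob=(259,166),tlo=(315,163)).items():
    r=comp((S>55)&(V>120),(x*F,y*F)); print(k,"floor",rect(plane(c,up(r[0]),.004)))
print([hs[y*F,x*F].tolist() for x,y in [(202,160),(259,150),(315,150)]])
for k,(x,y) in dict(tsq=(200,160),tob=(262,150),tlo=(315,150)).items():
    r=comp((V<105),(x*F,y*F)); 
    if r: print(k,"foam",rect(plane(c,up(r[0]),.011)))
r=comp(V<100,(390*F,205*F)); print("case top",rect(plane(c,up(r[0]),.045)))
b=comp((V>115)&(S<60),(417*F,221*F)); 
if b: print("bar px",up(b[0]).min(0),up(b[0]).max(0),rect(plane(c,up(b[0]),.07)))
cv2.imwrite("pics/sc.png",cv2.resize(s["pixels"][105:185,310:420],None,fx=7,fy=7,interpolation=cv2.INTER_CUBIC)[:,:,::-1])
E
```

```text
cam [0.31587069 0.02358227 1.09274882] [0.18667804 0.56298705 0.80782217]
oblong (389.2, 324.8, 51.5, 35.3, 76.8)
long (425.1, 212.6, 43.2, 75.0, 38.7)
medal (458.1, 82.4, 55.4, 48.9, 12.9)
square (446.8, -30.8, 42.8, 43.9, 15.1)
tsq floor (563.3, 318.1, 56.7, 56.8, 15.9)
tob floor (594.6, 167.6, 64.1, 48.8, 73.8)
tlo floor (604.8, 14.4, 38.8, 68.6, 4.3)
[[120, 2, 103], [105, 5, 103], [113, 10, 104]]
tsq foam (562.4, 317.8, 95.8, 101.5, 15.9)
tob foam (593.4, 168.1, 101.2, 95.3, 74.2)
tlo foam (604.4, 14.7, 96.4, 99.1, 4.4)
case top (472.2, -235.9, 118.6, 165.0, 2.4)
bar px [410.375 219.125] [425.625 223.875] (442.7, -245.3, 11.8, 37.9, 1.3)
```

View pics/sc.png

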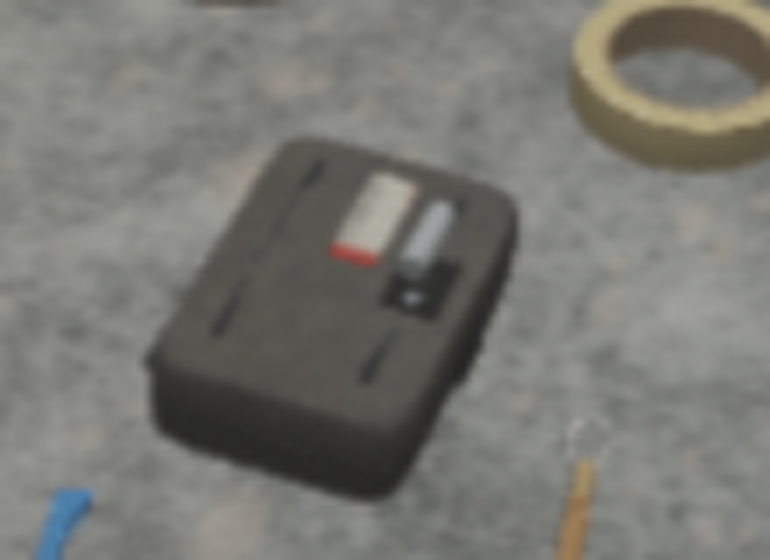

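```bash
cat >> h.py <<'E'
F=4
up=lambda p:(np.array(p)+.5)/F-.5
def blob(c,seed,z,half=20,f=ray,smax=999,show=False):
    x,y=seed;im=c["pixels"][y-half:y+half+1,x-half:x+half+1]
    g=cv2.resize(im,None,fx=F,fy=F,interpolation=cv2.INTER_CUBIC)
    L=cv2.cvtColor(g,cv2.COLOR_RGB2LAB).astype(float)
    q=np.clip((L[...,0]-110)+3*(L[...,2]-128),0,255).astype(np.uint8)
    q=cv2.GaussianBlur(q,(5,5),0)
    t,m=cv2.threshold(q,0,255,cv2.THRESH_OTSU)
    n,l,st,ce=cv2.connectedComponentsWithStats(m)
    k=l[half*F,half*F]
    cs,_=cv2.findContours((l==k).astype(np.uint8),cv2.RETR_EXTERNAL,cv2.CHAIN_APPROX_NONE)
    P=plane(c,up(cs[0][:,0,:])+[x-half,y-half],z,f)
    return P,t
E
python3 - <<'E'
from h import *
c=bot.camera("top");s=bot.camera("scene")
for k,(x,y,z) in dict(oblong=(193,240,.016),long=(240,225,.014),medal=(288,216,.014),square=(331,221,.020)).items():
    P,t=blob(c,(x,y),z); print(k,t,rect(P))
for k,(x,y,z) in dict(oblong=(286,337,.016),long=(297,282,.014),medal=(313,237,.014),square=(336,206,.020)).items():
    P,t=blob(s,(x,y),z,26); print(k,"scene",t,rect(P))
print("bar",tri(c,[418,221.5],s,[371,139.3]))
print(plane(c,[418,221.5],.074))
E
```

```text
oblong 70.0 (389.0, 324.4, 53.5, 36.1, 77.5)
long 66.0 (424.6, 214.1, 47.0, 79.7, 36.5)
medal 78.0 (455.7, 81.9, 51.1, 48.8, 17.9)
square 70.0 (446.7, -30.8, 43.9, 44.6, 14.4)
oblong scene 58.0 (388.3, 325.2, 50.1, 35.8, 74.7)
long scene 54.0 (430.5, 206.0, 28.1, 57.0, 67.0)
medal scene 62.0 (457.7, 82.4, 55.0, 47.7, 2.0)
square scene 57.0 (446.2, -30.4, 44.0, 45.5, 16.7)
bar (array([ 0.44176414, -0.2451146 ,  0.07105063]), np.float64(0.0015988100603605035))
[[ 0.44217531 -0.24414594  0.074     ]]
```

```bash
cat > t.py <<'E'
# usage: t.py x y z yaw [x y z yaw ...] -> shift (cm), roll (deg) from the pose at call start, chained as separate calls
import sys; from h import *
o=bot.get_obs(); p=o["eef_pos"]; X=R.from_quat(o["tool_rot"]).as_matrix()
yaw=np.degrees(np.arctan2(X[1,0],X[0,0]))
print("t %.1f"%o["clock"],"p",(p*1000).round(1),"yaw %.1f"%yaw,"tilt",X[2].round(3),"F",o["ft_force"].round(1),"w %.1f"%(o["grip_width"]*1000),"q",np.degrees(o["joint_pos"]).round(0))
a=[float(v) for v in sys.argv[1:]]
for i in range(0,len(a),4):
    d=np.array(a[i:i+3])-p; y=np.radians(yaw)
    s=100*np.array([d[0]*np.cos(y)+d[1]*np.sin(y), d[0]*np.sin(y)-d[1]*np.cos(y), -d[2]])
    r=-((a[i+3]-yaw+180)%360-180)
    print("shift",s.round(2),"roll %.1f"%r,"rows>=",int(np.ceil(max(np.linalg.norm(s)/4.17,abs(r)/7.16))))
    p=np.array(a[i:i+3]); yaw=a[i+3]
E
python3 t.py .485 .028 .21 15.5 .485 .028 .05 15.5
```

```text
t 0.3 p [ 205.1 -455.8  209.8] yaw -65.8 tilt [-0. -0. -1.] F [-0.1  0.5  1.2] w 85.4 q [-66.  14.   0.  76.   0.  90.]
shift [-3.264e+01 -4.538e+01 -2.000e-02] roll -81.3 rows>= 14
shift [ 0.  0. 16.] roll -0.0 rows>= 4
```

>>> play_rows(motion=[{"fingers":0,"translation":[-32.6,-45.4,0],"roll":-81.3},{"fingers":0,"translation":[-32.6,-45.4,0],"roll":-81.3},{"fingers":0,"translation":[-32.6,-45.4,0],"roll":-81.3},{"fingers":0,"translation":[-32.6,-45.4,0],"roll":-81.3},{"fingers":0,"translation":[-32.6,-45.4,0],"roll":-81.3},{"fingers":0,"translation":[-32.6,-45.4,0],"roll":-81.3},{"fingers":0,"translation":[-32.6,-45.4,0],"roll":-81.3},{"fingers":0,"translation":[-32.6,-45.4,0],"roll":-81.3},{"fingers":0,"translation":[-32.6,-45.4,0],"roll":-81.3},{"fingers":0,"translation":[-32.6,-45.4,0],"roll":-81.3},{"fingers":0,"translation":[-32.6,-45.4,0],"roll":-81.3},{"fingers":0,"translation":[-32.6,-45.4,0],"roll":-81.3},{"fingers":0,"translation":[-32.6,-45.4,0],"roll":-81.3},{"fingers":0,"translation":[-32.6,-45.4,0],"roll":-81.3},{"fingers":0,"translation":[-32.6,-45.4,0],"roll":-81.3},{"fingers":0,"translation":[-32.6,-45.4,0],"roll":-81.3},{"fingers":0,"translation":[-32.6,-45.4,0],"roll":-81.3}])

```text
clock: 1.77
eef_pos: [0.4848, 0.027, 0.2098]
tool_rot: [0.991, 0.135, -0.001, 0.0]
ft_force: [0.1, -0.6, -0.6]
grip_width: 0.0427
```

>>> play_rows(motion=[{"fingers":0,"translation":[0,0,4]},{"fingers":0,"translation":[0,0,8]},{"fingers":0,"translation":[0,0,12]},{"fingers":0,"translation":[0,0,15]},{"fingers":0,"translation":[0,0,16]},{"fingers":0,"translation":[0,0,16]},{"fingers":0,"translation":[0,0,16]}])

```text
schema error: expected keys fingers, translation, roll
```

```bash
python3 t.py .485 .028 .03 15.5; python3 - <<'E'
from h import *
c=bot.camera("wrist");cv2.imwrite("pics/w0.png",c["pixels"][:,:,::-1]);print(c["intrinsics"],c["world_to_cam"])
E
```

```text
t 1.8 p [484.8  27.  209.8] yaw 15.5 tilt [-0.001  0.    -1.   ] F [ 0.1 -0.6 -0.6] w 42.7 q [ 3. 12. -2. 76. -0. 78.]
shift [ 0.05 -0.09 17.98] roll 0.0 rows>= 5
[[309.70691629   0.         322.32996308]
 [  0.         309.70691629 202.38212317]
 [  0.           0.           1.        ]] [[ 0.96350839  0.2676686  -0.00225931 -0.47361902]
 [ 0.25387498 -0.91111593  0.32467717 -0.1404563 ]
 [ 0.08484739 -0.31340276 -0.9458222   0.34810138]
 [ 0.          0.          0.          1.        ]]
```

View pics/w0.png

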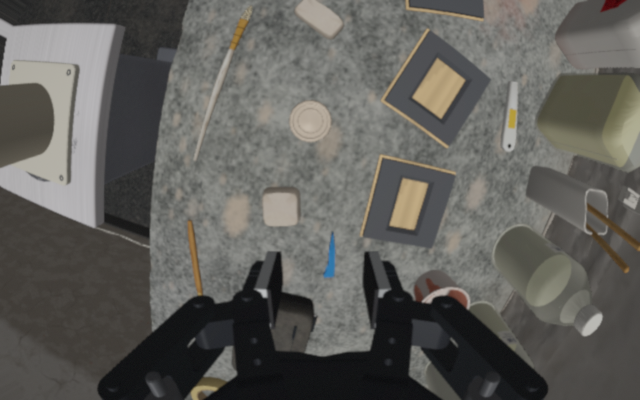

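>>> play_rows(motion=[{"fingers":0,"translation":[0,0,4],"roll":0},{"fingers":0,"translation":[0,0,8],"roll":0},{"fingers":0,"translation":[0,0,12],"roll":0},{"fingers":0,"translation":[0,0,15],"roll":0},{"fingers":0,"translation":[0,0,17],"roll":0},{"fingers":0,"translation":[0,0,17.8],"roll":0},{"fingers":0,"translation":[0,0,17.8],"roll":0}])

```text
clock: 2.4
eef_pos: [0.4833, 0.0263, 0.0304]
tool_rot: [0.991, 0.134, -0.002, -0.0]
ft_force: [0.1, -0.5, 0.0]
grip_width: 0.0426
```

```bash
python3 t.py; python3 - <<'E'
from h import *
s=bot.camera("scene")
p=proj(s,[[.485,.027,0]])[0].astype(int);print(p)
cv2.imwrite("pics/s1.png",cv2.resize(s["pixels"][p[1]-55:p[1]+25,p[0]-55:p[0]+55],None,fx=7,fy=7,interpolation=cv2.INTER_CUBIC)[:,:,::-1])
E
```

```text
t 2.4 p [483.3  26.3  30.4] yaw 15.4 tilt [-0.004 -0.001 -1.   ] F [ 0.1 -0.5  0. ] w 42.6 q [  3.  21. -18.  51.  -0.  78.]
[311 218]
```

View pics/s1.png

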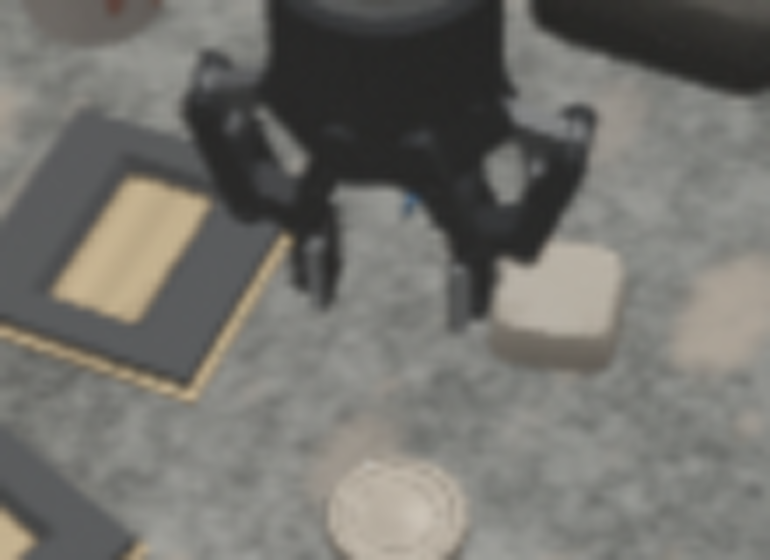

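```bash
python3 - <<'E'
from h import *
s=bot.camera("scene")
j=np.array([np.cos(.27),np.sin(.27)]);n=np.array([-j[1],j[0]])
for px,sg in (([256+325/7,163+305/7],1),([256+460/7,163+330/7],-1)):
    for z in (.004,.008,.012,.016,.020,.024):
        P=plane(s,px,z)[0,:2]-[.4833,.0263]; print(sg,z,"along jaw %.1f across %.1f"%(1e3*P@j,1e3*P@n))
E
```

```text
1 0.004 along jaw 33.7 across -29.9
1 0.008 along jaw 32.8 across -26.8
1 0.012 along jaw 31.9 across -23.7
1 0.016 along jaw 31.1 across -20.6
1 0.02 along jaw 30.2 across -17.4
1 0.024 along jaw 29.3 across -14.3
-1 0.004 along jaw -18.1 across -28.3
-1 0.008 along jaw -18.7 across -25.2
-1 0.012 along jaw -19.3 across -22.1
-1 0.016 along jaw -19.9 across -19.0
-1 0.02 along jaw -20.5 across -15.9
-1 0.024 along jaw -21.2 across -12.8
```

>>> play_rows(motion=[{"fingers":0,"translation":[0,0,0.2],"roll":0},{"fingers":0,"translation":[0,0,0.4],"roll":0},{"fingers":0,"translation":[0,0,0.4],"roll":0}])

```text
clock: 2.75
eef_pos: [0.4863, 0.0276, 0.029]
tool_rot: [0.991, 0.135, 0.001, 0.0]
ft_force: [0.4, 0.2, -0.1]
grip_width: 0.0429
```

>>> play_rows(motion=[{"fingers":0,"translation":[0,0,0.2],"roll":0},{"fingers":0,"translation":[0,0,0.4],"roll":0},{"fingers":0,"translation":[0,0,0.4],"roll":0}])

```text
clock: 3.0
eef_pos: [0.4853, 0.0277, 0.0238]
tool_rot: [0.991, 0.135, -0.0, -0.0]
ft_force: [-0.5, 0.8, 0.6]
grip_width: 0.0431
```

>>> play_rows(motion=[{"fingers":0,"translation":[0,0,0.2],"roll":0},{"fingers":0,"translation":[0,0,0.4],"roll":0},{"fingers":0,"translation":[0,0,0.4],"roll":0}])

```text
clock: 3.25
eef_pos: [0.4851, 0.0276, 0.0195]
tool_rot: [0.991, 0.135, -0.0, -0.0]
ft_force: [-0.3, 0.7, 0.7]
grip_width: 0.0425
```

```bash
python3 t.py; python3 - <<'E'
from h import *
s=bot.camera("scene");w=bot.camera("wrist")
a=cv2.resize(s["pixels"][170:240,260:360],None,fx=6,fy=6,interpolation=cv2.INTER_CUBIC)
b=cv2.resize(w["pixels"][120:320,200:450],None,fx=2.4,fy=2.4)[:180]
cv2.imwrite("pics/s2.png",np.vstack([a,b])[:,:,::-1])
E
```

```text
t 3.2 p [485.1  27.6  19.5] yaw 15.5 tilt [-0.001 -0.    -1.   ] F [-0.3  0.7  0.7] w 42.5 q [  3.  22. -19.  49.  -0.  78.]
```

View pics/s2.png

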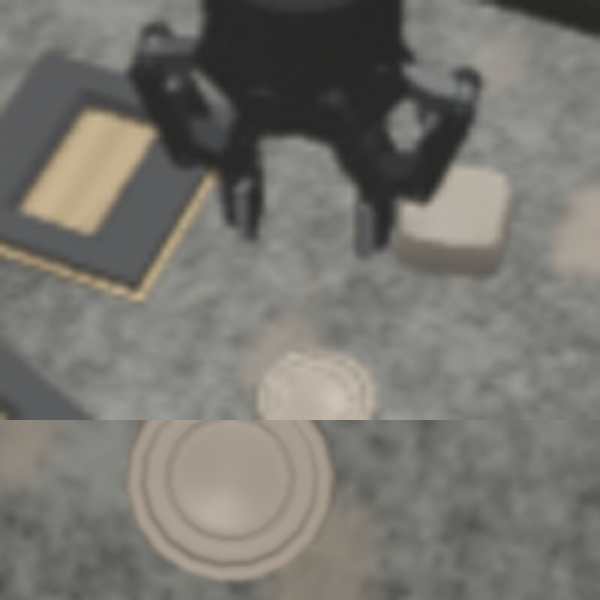

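>>> play_rows(motion=[{"fingers":0,"translation":[0,0,0.2],"roll":0},{"fingers":0,"translation":[0,0,0.4],"roll":0},{"fingers":0,"translation":[0,0,0.4],"roll":0}])

```text
clock: 3.6
eef_pos: [0.4851, 0.0276, 0.0156]
tool_rot: [0.991, 0.135, -0.0, -0.0]
ft_force: [0.3, -0.0, 0.7]
grip_width: 0.0424
```

>>> play_rows(motion=[{"fingers":0,"translation":[0,0,0.1],"roll":0},{"fingers":0,"translation":[0,0,0.2],"roll":0},{"fingers":0,"translation":[0,0,0.2],"roll":0}])

```text
clock: 3.85
eef_pos: [0.4853, 0.0276, 0.0138]
tool_rot: [0.991, 0.135, -0.0, -0.0]
ft_force: [0.1, -0.5, 0.6]
grip_width: 0.0428
```

>>> play_rows(motion=[{"fingers":0,"translation":[0,0,0.1],"roll":0},{"fingers":0,"translation":[0,0,0.2],"roll":0},{"fingers":0,"translation":[0,0,0.2],"roll":0}])

```text
clock: 4.1
eef_pos: [0.4853, 0.0276, 0.0118]
tool_rot: [0.991, 0.135, -0.0, -0.0]
ft_force: [0.7, 0.5, 0.1]
grip_width: 0.0427
```

>>> play_rows(motion=[{"fingers":0,"translation":[0,0,0.1],"roll":0},{"fingers":0,"translation":[0,0,0.2],"roll":0},{"fingers":0,"translation":[0,0,0.2],"roll":0}])

```text
clock: 4.35
eef_pos: [0.4853, 0.0276, 0.0098]
tool_rot: [0.991, 0.135, -0.0, -0.0]
ft_force: [-0.3, -0.2, 0.7]
grip_width: 0.0426
```

>>> play_rows(motion=[{"fingers":0,"translation":[0,0,0.1],"roll":0},{"fingers":0,"translation":[0,0,0.15],"roll":0},{"fingers":0,"translation":[0,0,0.15],"roll":0}])

```text
clock: 4.6
eef_pos: [0.4853, 0.0276, 0.0084]
tool_rot: [0.991, 0.135, -0.0, -0.0]
ft_force: [-0.2, -1.1, -0.2]
grip_width: 0.0426
```

>>> play_rows(motion=[{"fingers":0,"translation":[0,0,0.1],"roll":0},{"fingers":0,"translation":[0,0,0.15],"roll":0},{"fingers":0,"translation":[0,0,0.15],"roll":0}])

```text
clock: 4.85
eef_pos: [0.4853, 0.0276, 0.0069]
tool_rot: [0.991, 0.135, -0.0, -0.0]
ft_force: [-0.6, 0.9, 0.5]
grip_width: 0.0423
```

>>> play_rows(motion=[{"fingers":0,"translation":[0,0,0.1],"roll":0},{"fingers":0,"translation":[0,0,0.15],"roll":0},{"fingers":0,"translation":[0,0,0.15],"roll":0}])

```text
clock: 5.1
eef_pos: [0.4853, 0.0276, 0.0054]
tool_rot: [0.991, 0.135, -0.0, -0.0]
ft_force: [0.6, 0.1, 0.4]
grip_width: 0.0432
```

>>> play_rows(motion=[{"fingers":0,"translation":[0,0,0.1],"roll":0},{"fingers":0,"translation":[0,0,0.15],"roll":0},{"fingers":0,"translation":[0,0,0.15],"roll":0}])

```text
clock: 5.35
eef_pos: [0.4853, 0.0276, 0.0039]
tool_rot: [0.991, 0.135, -0.0, -0.0]
ft_force: [0.4, 0.5, 0.6]
grip_width: 0.0429
```

>>> play_rows(motion=[{"fingers":0,"translation":[0,0,0.1],"roll":0},{"fingers":0,"translation":[0,0,0.15],"roll":0},{"fingers":0,"translation":[0,0,0.15],"roll":0}])

```text
clock: 5.6
eef_pos: [0.4853, 0.0276, 0.0024]
tool_rot: [0.991, 0.135, -0.0, 0.0]
ft_force: [-0.3, -0.9, -0.8]
grip_width: 0.0423
```

```bash
python3 t.py; python3 - <<'E'
from h import *
s=bot.camera("scene");t=bot.camera("top")
a=cv2.resize(s["pixels"][180:240,260:360],None,fx=8,fy=8,interpolation=cv2.INTER_CUBIC)
cv2.imwrite("pics/s3.png",a[:,:,::-1])
E
```

```text
t 5.6 p [485.3  27.6   2.4] yaw 15.5 tilt [-0. -0. -1.] F [-0.3 -0.9 -0.8] w 42.3 q [  3.  24. -20.  46.  -0.  78.]
```

View pics/s3.png

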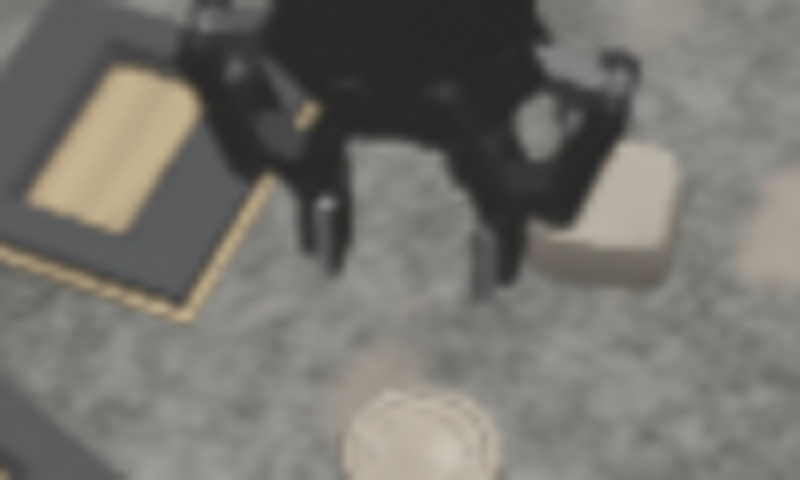

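```bash
python3 - <<'E'
from h import *
s=bot.camera("scene");w=bot.camera("wrist");t=bot.camera("top")
j=np.array([np.cos(.27),np.sin(.27)]);n=np.array([-j[1],j[0]])
print("wrist cam",ray(w,[0,0])[0])
for z in (0,.006,.012,.018,.024):
  r=[]
  for px in ([301.3,214.4],[320.6,217.3]):
    P=plane(s,px,z)[0,:2]-[.4853,.0276]; r+=[1e3*P@j,1e3*P@n]
  print(z,np.round(r,1))
# medal from wrist vs known
m=[200+230/2.4,120+(475-420)/2.4]
print(s["world_to_cam"][:3,3], proj(s,[[.4853,.0276,.0024]]),proj(t,[[.4853,.0276,.0024]]))
im=w["pixels"];cv2.imwrite("pics/w1.png",im[:,:,::-1])
E
```

```text
wrist cam [0.46292238 0.10836474 0.16648932]
0 [ 29.2  -7.8 -21.5  -8.6]
0.006 [ 27.9  -3.4 -22.5  -4.1]
0.012 [ 26.6   1.1 -23.4   0.4]
0.018 [ 25.3   5.6 -24.3   4.9]
0.024 [ 24.   10.1 -25.2   9.4]
[0.42850046 0.20572635 0.88229462] [[311.67457164 218.00930234]] [[308.35064444 206.11568553]]
```

View pics/w1.png

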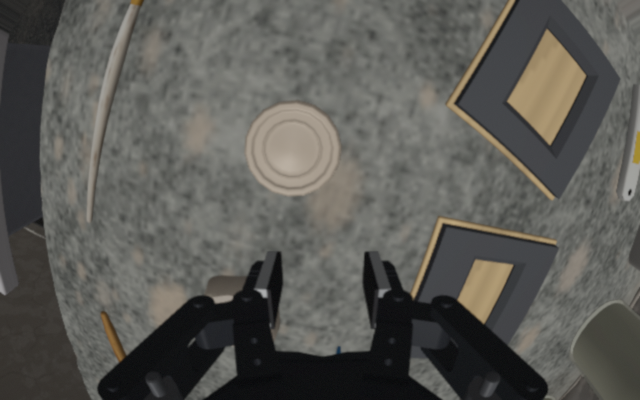

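```bash
python3 - <<'E'
from h import *
w=bot.camera("wrist")
j=np.array([np.cos(.27),np.sin(.27)]);n=np.array([-j[1],j[0]])
for a,b in (([281,253],[364,253]),([272,262],[375,262])):
    o,d=rayf(w,[a,b])
    for z in (-.01,0,.01,.02,.03):
        P=o+d*((z-o[2])/d[:,2])[:,None]; q=(P[:,:2]-[.4853,.0276])*1e3
        print(a,z,"sep %.1f"%np.linalg.norm(1e3*(P[0]-P[1])),(q@j).round(1),(q@n).round(1))
P,t=blob(w,(292,148),.014,60,rayf);print(rect(P))
E
```

```text
[281, 253] -0.01 sep 53.8 [-26.9  26.9] [-11.5 -11.4]
[281, 253] 0 sep 50.8 [-25.4  25.4] [-6.1 -6. ]
[281, 253] 0.01 sep 47.7 [-23.8  23.9] [-0.7 -0.6]
[281, 253] 0.02 sep 44.7 [-22.3  22.4] [4.7 4.8]
[281, 253] 0.03 sep 41.6 [-20.8  20.8] [10.1 10.2]
[272, 262] -0.01 sep 68.0 [-33.3  34.7] [-18.4 -18.3]
[272, 262] 0 sep 64.2 [-31.4  32.8] [-12.6 -12.5]
[272, 262] 0.01 sep 60.3 [-29.5  30.8] [-6.8 -6.8]
[272, 262] 0.02 sep 56.5 [-27.6  28.8] [-1. -1.]
[272, 262] 0.03 sep 52.6 [-25.8  26.9] [4.7 4.8]
(454.3, 80.2, 47.7, 47.0, 18.7)
```

>>> play_rows(motion=[{"fingers":0,"translation":[0,0,0.2],"roll":0},{"fingers":0,"translation":[0,0,0.4],"roll":0},{"fingers":0,"translation":[0,0,0.4],"roll":0}])

```text
clock: 6.15
eef_pos: [0.485, 0.0276, -0.002]
tool_rot: [0.991, 0.135, -0.0, -0.0]
ft_force: [-1.0, 0.2, -0.4]
grip_width: 0.0427
```

>>> play_rows(motion=[{"fingers":0,"translation":[0,0,0.1],"roll":0},{"fingers":0,"translation":[0,0,0.2],"roll":0},{"fingers":0,"translation":[0,0,0.2],"roll":0}])

```text
clock: 6.4
eef_pos: [0.4852, 0.0276, -0.0037]
tool_rot: [0.991, 0.135, -0.0, -0.0]
ft_force: [0.0, 0.7, -0.3]
grip_width: 0.0428
```

>>> play_rows(motion=[{"fingers":0,"translation":[0,0,0.1],"roll":0},{"fingers":0,"translation":[0,0,0.2],"roll":0},{"fingers":0,"translation":[0,0,0.2],"roll":0}])

```text
clock: 6.65
eef_pos: [0.4853, 0.0276, -0.0057]
tool_rot: [0.991, 0.135, -0.0, -0.0]
ft_force: [0.4, 0.6, -0.2]
grip_width: 0.0425
```

>>> play_rows(motion=[{"fingers":0,"translation":[0,0,0.2],"roll":0},{"fingers":0,"translation":[0,0,0.4],"roll":0},{"fingers":0,"translation":[0,0,0.4],"roll":0}])

```text
clock: 6.9
eef_pos: [0.4851, 0.0276, -0.0099]
tool_rot: [0.991, 0.135, -0.0, -0.0]
ft_force: [0.1, 0.3, -0.4]
grip_width: 0.0428
```

>>> play_rows(motion=[{"fingers":0,"translation":[0,0,0.1],"roll":0},{"fingers":0,"translation":[0,0,0.2],"roll":0},{"fingers":0,"translation":[0,0,0.2],"roll":0}])

```text
clock: 7.15
eef_pos: [0.4853, 0.0276, -0.0117]
tool_rot: [0.991, 0.135, -0.0, -0.0]
ft_force: [-0.1, -0.1, 0.4]
grip_width: 0.0426
```

>>> play_rows(motion=[{"fingers":0,"translation":[0,0,0.1],"roll":0},{"fingers":0,"translation":[0,0,0.2],"roll":0},{"fingers":0,"translation":[0,0,0.2],"roll":0}])

```text
clock: 7.4
eef_pos: [0.4853, 0.0276, -0.0137]
tool_rot: [0.991, 0.135, -0.0, -0.0]
ft_force: [-0.1, 0.3, -0.1]
grip_width: 0.0428
```

>>> play_rows(motion=[{"fingers":0,"translation":[0,0,0.2],"roll":0},{"fingers":0,"translation":[0,0,0.4],"roll":0},{"fingers":0,"translation":[0,0,0.4],"roll":0}])

```text
clock: 7.65
eef_pos: [0.4851, 0.0276, -0.0179]
tool_rot: [0.991, 0.135, -0.0, -0.0]
ft_force: [-0.3, -0.1, 0.0]
grip_width: 0.0429
```

>>> play_rows(motion=[{"fingers":0,"translation":[0,0,0.1],"roll":0},{"fingers":0,"translation":[0,0,0.2],"roll":0},{"fingers":0,"translation":[0,0,0.2],"roll":0}])

```text
clock: 7.9
eef_pos: [0.4853, 0.0276, -0.0197]
tool_rot: [0.991, 0.135, -0.0, -0.0]
ft_force: [0.5, 0.4, 0.3]
grip_width: 0.0423
```

```bash
python3 t.py; python3 - <<'E'
from h import *
s=bot.camera("scene")
a=cv2.resize(s["pixels"][185:235,270:350],None,fx=8,fy=8,interpolation=cv2.INTER_CUBIC)
cv2.imwrite("pics/s4.png",a[:,:,::-1])
E
```

```text
t 7.9 p [485.3  27.6 -19.7] yaw 15.5 tilt [-0. -0. -1.] F [0.5 0.4 0.3] w 42.3 q [  3.  25. -21.  43.   0.  78.]
```

View pics/s4.png

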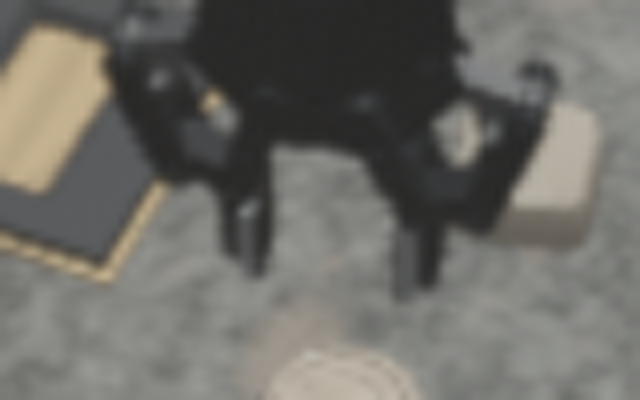

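>>> play_rows(motion=[{"fingers":0,"translation":[0,0,0.1],"roll":0},{"fingers":0,"translation":[0,0,0.15],"roll":0},{"fingers":0,"translation":[0,0,0.15],"roll":0}])

```text
clock: 8.2
eef_pos: [0.4853, 0.0276, -0.0211]
tool_rot: [0.991, 0.135, -0.0, -0.0]
ft_force: [-0.6, 0.6, -0.4]
grip_width: 0.0425
```

>>> play_rows(motion=[{"fingers":0,"translation":[0,0,0.1],"roll":0},{"fingers":0,"translation":[0,0,0.1],"roll":0}])

```text
clock: 8.37
eef_pos: [0.4853, 0.0276, -0.0221]
tool_rot: [0.991, 0.135, -0.0, 0.0]
ft_force: [0.3, -0.1, 0.4]
grip_width: 0.0428
```

>>> play_rows(motion=[{"fingers":0,"translation":[0,0,0.1],"roll":0},{"fingers":0,"translation":[0,0,0.1],"roll":0}])

```text
clock: 8.53
eef_pos: [0.4855, 0.0276, -0.023]
tool_rot: [0.991, 0.135, 0.0, -0.0]
ft_force: [-0.1, -0.5, -0.7]
grip_width: 0.0425
```

>>> play_rows(motion=[{"fingers":0,"translation":[0,0,0.1],"roll":0},{"fingers":0,"translation":[0,0,0.1],"roll":0}])

```text
clock: 8.7
eef_pos: [0.4856, 0.0276, -0.0231]
tool_rot: [0.991, 0.135, 0.0, 0.0]
ft_force: [-2.7, 0.2, 8.1]
grip_width: 0.0429
```

>>> play_rows(motion=[{"fingers":0,"translation":[0,0,0.1],"roll":0},{"fingers":0,"translation":[0,0,0.1],"roll":0}])

```text
clock: 8.87
eef_pos: [0.4856, 0.0276, -0.0231]
tool_rot: [0.991, 0.135, 0.0, 0.0]
ft_force: [-4.8, -0.3, 15.6]
grip_width: 0.0428
```

>>> play_rows(motion=[{"fingers":0,"translation":[0,0,0.1],"roll":0},{"fingers":0,"translation":[0,0,0.1],"roll":0}])

```text
clock: 9.03
eef_pos: [0.4856, 0.0276, -0.0232]
tool_rot: [0.991, 0.135, 0.001, 0.0]
ft_force: [-7.3, -0.7, 24.0]
grip_width: 0.0427
```

>>> play_rows(motion=[{"fingers":0,"translation":[0,0,-4],"roll":0},{"fingers":-1,"translation":[0,0,-8.6],"roll":0},{"fingers":-1,"translation":[0,0,-8.6],"roll":0},{"fingers":-1,"translation":[0,0,-8.6],"roll":0}])

```text
clock: 9.37
eef_pos: [0.4886, 0.0278, 0.0632]
tool_rot: [0.991, 0.135, 0.004, 0.0]
ft_force: [-1.1, -0.8, 0.1]
grip_width: 0.0772
```

```bash
python3 t.py .4465 -.0306 .06 15.5 .4465 -.0306 -.0145 15.5
```

```text
t 9.4 p [488.6  27.8  63.2] yaw 15.5 tilt [ 0.008  0.002 -1.   ] F [-1.1 -0.8  0.1] w 77.2 q [  3.  19. -16.  55.  -0.  78.]
shift [-5.62  4.5   0.32] roll 0.0 rows>= 2
shift [0.   0.   7.45] roll -0.0 rows>= 2
```

>>> play_rows(motion=[{"fingers":-1,"translation":[-2.7,2.3,0],"roll":0},{"fingers":-1,"translation":[-5.3,4.6,0],"roll":0},{"fingers":-1,"translation":[-5.3,4.6,0],"roll":0},{"fingers":-1,"translation":[-5.3,4.6,0],"roll":0},{"fingers":-1,"translation":[-5.3,4.6,2],"roll":0},{"fingers":-1,"translation":[-5.3,4.6,4],"roll":0},{"fingers":-1,"translation":[-5.3,4.6,6],"roll":0},{"fingers":-1,"translation":[-5.3,4.6,7.4],"roll":0},{"fingers":-1,"translation":[-5.3,4.6,7.4],"roll":0},{"fingers":-1,"translation":[-5.3,4.6,7.4],"roll":0}])

```text
clock: 10.2
eef_pos: [0.4458, -0.0302, -0.0152]
tool_rot: [0.991, 0.136, -0.002, -0.0]
ft_force: [0.4, 0.1, 0.0]
grip_width: 0.0857
```

>>> play_rows(motion=[{"fingers":1,"translation":[0,0,0],"roll":0},{"fingers":1,"translation":[0,0,0],"roll":0},{"fingers":1,"translation":[0,0,0],"roll":0},{"fingers":1,"translation":[0,0,0],"roll":0},{"fingers":1,"translation":[0,0,0],"roll":0},{"fingers":1,"translation":[0,0,0],"roll":0},{"fingers":1,"translation":[0,0,0],"roll":0}])

```text
clock: 10.78
eef_pos: [0.4478, -0.0309, -0.0126]
tool_rot: [0.991, 0.135, 0.001, 0.0]
ft_force: [-1.2, -0.1, 6.0]
grip_width: 0.0416
```

```bash
python3 t.py .4465 -.0306 .06 15.5 .563 .318 .06 15.9
```

```text
t 10.8 p [447.8 -30.9 -12.6] yaw 15.5 tilt [ 0.003  0.001 -1.   ] F [-1.2 -0.1  6. ] w 41.6 q [ -4.  21. -27.  42.   0.  71.]
shift [-0.12 -0.06 -7.26] roll 0.0 rows>= 2
shift [ 20.54 -30.48  -0.  ] roll -0.4 rows>= 9
```

>>> play_rows(motion=[{"fingers":1,"translation":[0,0,-0.5],"roll":0},{"fingers":1,"translation":[0,0,-1.5],"roll":0},{"fingers":1,"translation":[0,0,-3.5],"roll":0},{"fingers":1,"translation":[0,0,-5.5],"roll":0},{"fingers":1,"translation":[0,0,-7],"roll":0},{"fingers":1,"translation":[0,0,-7],"roll":0},{"fingers":1,"translation":[0,0,-7],"roll":0},{"fingers":1,"translation":[0,0,-7],"roll":0}])

```text
clock: 11.45
eef_pos: [0.4461, -0.0309, 0.0556]
tool_rot: [0.991, 0.135, -0.0, -0.0]
ft_force: [-0.8, -0.3, -0.1]
grip_width: 0.0415
```

```bash
python3 t.py .563 .318 .06 15.9; python3 - <<'E'
from h import *
s=bot.camera("scene");w=bot.camera("wrist")
a=cv2.resize(s["pixels"][150:230,290:390],None,fx=5,fy=5,interpolation=cv2.INTER_CUBIC)
b=cv2.resize(w["pixels"][190:390,200:450],None,fx=2,fy=2)
cv2.imwrite("pics/s5.png",np.vstack([a,b])[:600,:,::-1])
E
```

```text
t 11.4 p [446.1 -30.9  55.6] yaw 15.5 tilt [-0.001 -0.    -1.   ] F [-0.8 -0.3 -0.1] w 41.5 q [ -4.  16. -22.  52.  -0.  71.]
shift [ 20.6  -30.49  -0.44] roll -0.4 rows>= 9
```

View pics/s5.png

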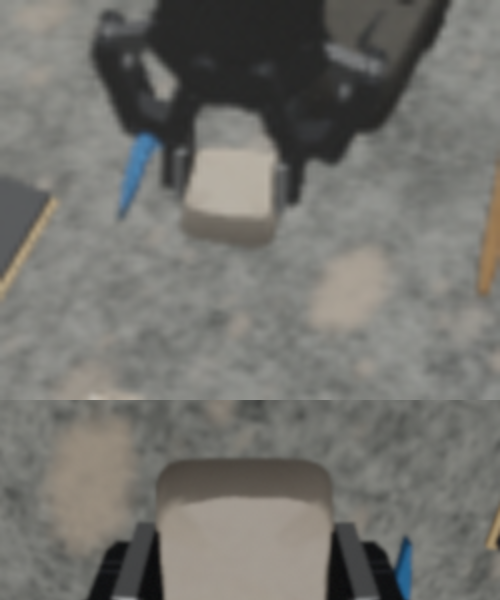

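>>> play_rows(motion=[{"fingers":1,"translation":[2.1,-3,0],"roll":0},{"fingers":1,"translation":[4.1,-6.1,0],"roll":0},{"fingers":1,"translation":[6.2,-9.1,0],"roll":0},{"fingers":1,"translation":[8.2,-12.2,0],"roll":0},{"fingers":1,"translation":[10.3,-15.2,0],"roll":0},{"fingers":1,"translation":[12.4,-18.3,0],"roll":0},{"fingers":1,"translation":[14.4,-21.3,0],"roll":0},{"fingers":1,"translation":[16.5,-24.4,0],"roll":0},{"fingers":1,"translation":[18.5,-27.4,0],"roll":0},{"fingers":1,"translation":[20.6,-30.5,0],"roll":-0.4},{"fingers":1,"translation":[20.6,-30.5,0],"roll":-0.4},{"fingers":1,"translation":[20.6,-30.5,0],"roll":-0.4},{"fingers":1,"translation":[20.6,-30.5,0],"roll":-0.4},{"fingers":1,"translation":[20.6,-30.5,0],"roll":-0.4}])

```text
clock: 12.72
eef_pos: [0.5626, 0.3166, 0.055]
tool_rot: [0.99, 0.138, -0.001, 0.001]
ft_force: [0.6, 0.2, -0.3]
grip_width: 0.0416
```

```bash
python3 t.py .563 .318 .01 15.9 .563 .318 -.0075 15.9; python3 - <<'E'
from h import *
w=bot.camera("wrist");cv2.imwrite("pics/w2.png",w["pixels"][:,:,::-1])
E
```

```text
t 12.7 p [562.6 316.6  55. ] yaw 15.9 tilt [-0.003  0.001 -1.   ] F [ 0.6  0.2 -0.3] w 41.6 q [ 29.  36.  11.  65.  -0. 104.]
shift [ 0.08 -0.12  4.5 ] roll -0.0 rows>= 2
shift [0.   0.   1.75] roll -0.0 rows>= 1
```

View pics/w2.png

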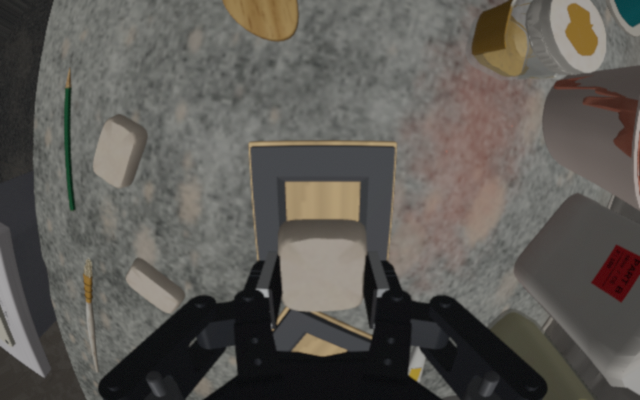

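>>> play_rows(motion=[{"fingers":1,"translation":[0.1,-0.1,2],"roll":0},{"fingers":1,"translation":[0.1,-0.1,4],"roll":0},{"fingers":1,"translation":[0.1,-0.1,5],"roll":0},{"fingers":1,"translation":[0.1,-0.1,5.6],"roll":0},{"fingers":1,"translation":[0.1,-0.1,6],"roll":0},{"fingers":1,"translation":[0.1,-0.1,6.2],"roll":0},{"fingers":1,"translation":[0.1,-0.1,6.2],"roll":0}])

```text
clock: 13.35
eef_pos: [0.5645, 0.3192, -0.0056]
tool_rot: [0.99, 0.138, 0.0, -0.0]
ft_force: [-0.2, -1.1, -0.0]
grip_width: 0.0418
```

>>> play_rows(motion=[{"fingers":0.7,"translation":[0,0,0],"roll":0},{"fingers":0.2,"translation":[0,0,0],"roll":0},{"fingers":-0.2,"translation":[0,0,0],"roll":0},{"fingers":-0.4,"translation":[0,0,0],"roll":0},{"fingers":-0.4,"translation":[0,0,0],"roll":0}])

```text
clock: 13.77
eef_pos: [0.5645, 0.3196, -0.0055]
tool_rot: [0.99, 0.139, 0.0, -0.0]
ft_force: [-0.3, 0.6, 0.7]
grip_width: 0.0597
```

>>> play_rows(motion=[{"fingers":-0.4,"translation":[0,0,-1],"roll":0},{"fingers":-0.6,"translation":[0,0,-3],"roll":0},{"fingers":-1,"translation":[0,0,-7],"roll":0},{"fingers":-1,"translation":[0,0,-7],"roll":0},{"fingers":-1,"translation":[0,0,-7],"roll":0},{"fingers":-1,"translation":[0,0,-7],"roll":0}])

```text
clock: 14.27
eef_pos: [0.5646, 0.3196, 0.0651]
tool_rot: [0.99, 0.139, 0.001, -0.0]
ft_force: [-0.0, 0.0, -0.6]
grip_width: 0.0856
```

```bash
python3 t.py .3888 .3248 .065 -13.5 .3888 .3248 -.0145 -13.5; python3 - <<'E'
from h import *
t=bot.camera("top");w=bot.camera("wrist")
P,_=blob(w,(322,270),.024,55,rayf);print("square on wrist",rect(P))
q=w["pixels"][130:330,230:420];cv2.imwrite("pics/w3.png",q[:,:,::-1])
a=cv2.resize(t["pixels"],None,fx=1,fy=1);cv2.imwrite("pics/t3.png",a[:,:,::-1])
E
```

```text
t 14.3 p [564.6 319.6  65.1] yaw 15.9 tilt [ 0.002 -0.    -1.   ] F [-0.   0.  -0.6] w 85.6 q [ 30.  36.  12.  66.   0. 104.]
shift [-1.676e+01 -5.330e+00  1.000e-02] roll 29.4 rows>= 5
shift [ 0.   -0.    7.95] roll -0.0 rows>= 2
square on wrist (575.3, 234.8, 63.0, 28.5, 16.9)
```

>>> play_rows(motion=[{"fingers":-1,"translation":[-3.4,-1.1,0],"roll":5},{"fingers":-1,"translation":[-6.7,-2.1,0],"roll":10},{"fingers":-1,"translation":[-10.1,-3.2,0],"roll":16},{"fingers":-1,"translation":[-13.4,-4.3,0],"roll":22},{"fingers":-1,"translation":[-16.8,-5.3,0],"roll":29.4},{"fingers":-1,"translation":[-16.8,-5.3,0],"roll":29.4},{"fingers":-1,"translation":[-16.8,-5.3,0],"roll":29.4},{"fingers":-1,"translation":[-16.8,-5.3,0],"roll":29.4},{"fingers":-1,"translation":[-16.8,-5.3,0],"roll":29.4}])

```text
clock: 15.12
eef_pos: [0.3892, 0.3245, 0.0638]
tool_rot: [0.993, -0.117, 0.0, -0.0]
ft_force: [0.8, -0.9, -0.1]
grip_width: 0.0855
```

```bash
python3 t.py .3888 .3248 -.0135 -13.5; python3 - <<'E'
from h import *
t=bot.camera("top");s=bot.camera("scene");w=bot.camera("wrist")
for n,c in (("top",t),("scene",s)):
    px=proj(c,[[.563,.318,.024]])[0].round().astype(int)
    P,_=blob(c,tuple(px),.024,14);print("square",n,px,rect(P))
    px=proj(c,[[.563,.318,.024]])[0]
    x,y=px.round().astype(int);k=22
    cv2.imwrite(f"pics/sq_{n}.png",cv2.resize(c["pixels"][y-k:y+k,x-k:x+k],(390,390),interpolation=cv2.INTER_CUBIC)[:,:,::-1])
a=np.hstack([cv2.imread("pics/sq_top.png"),cv2.imread("pics/sq_scene.png")])
b=cv2.resize(w["pixels"][150:320,150:500][:,:,::-1],(433,210))
o=np.zeros((600,780,3),np.uint8);o[:390]=a;o[390:,:433]=b;cv2.imwrite("pics/m1.png",o)
E
```

```text
t 15.1 p [389.2 324.5  63.8] yaw -13.5 tilt [ 0. -0. -1.] F [ 0.8 -0.9 -0.1] w 85.5 q [ 40.  21. -13.  56.  -0. 143.]
shift [-0.04 -0.02  7.73] roll 0.0 rows>= 2
square top [199 173] (559.6, 313.0, 57.3, 55.3, 15.6)
square scene [217 295] (556.1, 320.6, 57.9, 48.6, 15.5)
```

View pics/m1.png

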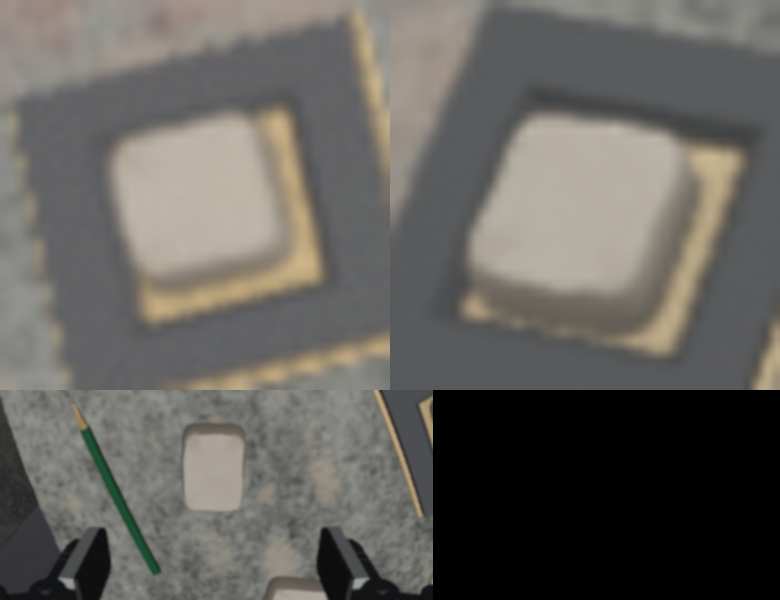

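>>> play_rows(motion=[{"fingers":-1,"translation":[0,0,2.5],"roll":0},{"fingers":-1,"translation":[0,0,5],"roll":0},{"fingers":-1,"translation":[0,0,7],"roll":0},{"fingers":-1,"translation":[0,0,7.7],"roll":0},{"fingers":-1,"translation":[0,0,7.7],"roll":0},{"fingers":-1,"translation":[0,0,7.7],"roll":0}])

```text
clock: 15.77
eef_pos: [0.3886, 0.3242, -0.0129]
tool_rot: [0.993, -0.118, -0.0, 0.0]
ft_force: [0.8, 0.1, 0.6]
grip_width: 0.0856
```

>>> play_rows(motion=[{"fingers":1,"translation":[0,0,0],"roll":0},{"fingers":1,"translation":[0,0,0],"roll":0},{"fingers":1,"translation":[0,0,0],"roll":0},{"fingers":1,"translation":[0,0,0],"roll":0},{"fingers":1,"translation":[0,0,0],"roll":0},{"fingers":1,"translation":[0,0,0],"roll":0},{"fingers":1,"translation":[0,0,0],"roll":0},{"fingers":1,"translation":[0,0,0],"roll":0}])

```text
clock: 16.43
eef_pos: [0.3889, 0.3248, -0.0116]
tool_rot: [0.993, -0.117, 0.001, -0.001]
ft_force: [-0.5, -0.5, 6.1]
grip_width: 0.0344
```

>>> play_rows(motion=[{"fingers":1,"translation":[0,0,-0.5],"roll":0},{"fingers":1,"translation":[0,0,-1.5],"roll":0},{"fingers":1,"translation":[0,0,-3.5],"roll":0},{"fingers":1,"translation":[0,0,-5.5],"roll":0},{"fingers":1,"translation":[0,0,-7],"roll":0},{"fingers":1,"translation":[0,0,-7],"roll":0},{"fingers":1,"translation":[0,0,-7],"roll":0}])

```text
clock: 17.02
eef_pos: [0.3889, 0.3249, 0.0583]
tool_rot: [0.993, -0.117, 0.001, -0.001]
ft_force: [-0.9, -0.3, -0.5]
grip_width: 0.0344
```

```bash
python3 t.py .594 .168 .057 -16; python3 - <<'E'
from h import *
t=bot.camera("top");s=bot.camera("scene")
print("square top face",tri(t,[198.5,173.1],s,[216.2,295.1]), "w",proj(s,[[.5595,.3165,.024]]))
E
```

```text
t 17.0 p [388.9 324.9  58.3] yaw -13.5 tilt [ 0.002 -0.002 -1.   ] F [-0.9 -0.3 -0.5] w 34.4 q [ 40.  21. -13.  55.   0. 143.]
shift [23.6  10.48  0.13] roll 2.5 rows>= 7
square top face (array([0.56307345, 0.31934166, 0.02435927]), np.float64(0.00010906993018993304)) w [[218.35536221 294.7839127 ]]
```

>>> play_rows(motion=[{"fingers":1,"translation":[3,1.3,0],"roll":1},{"fingers":1,"translation":[6,2.6,0],"roll":2.5},{"fingers":1,"translation":[9,4,0],"roll":2.5},{"fingers":1,"translation":[12,5.3,0],"roll":2.5},{"fingers":1,"translation":[15,6.7,0],"roll":2.5},{"fingers":1,"translation":[18,8,0],"roll":2.5},{"fingers":1,"translation":[21,9.3,0],"roll":2.5},{"fingers":1,"translation":[23.6,10.5,0],"roll":2.5},{"fingers":1,"translation":[23.6,10.5,0],"roll":2.5},{"fingers":1,"translation":[23.6,10.5,0],"roll":2.5},{"fingers":1,"translation":[23.6,10.5,0],"roll":2.5},{"fingers":1,"translation":[23.6,10.5,0],"roll":2.5}])

```text
clock: 18.12
eef_pos: [0.5915, 0.1676, 0.056]
tool_rot: [0.99, -0.138, -0.001, 0.0]
ft_force: [-0.5, 0.4, -1.0]
grip_width: 0.0343
```

```bash
python3 t.py .594 .168 -.0065 -16; python3 - <<'E'
from h import *
w=bot.camera("wrist");im=w["pixels"]
hs=cv2.cvtColor(im,cv2.COLOR_RGB2HSV)
m=((hs[...,1]<75)&(hs[...,2]>150)).astype(np.uint8);m[:225]=0;m[330:]=0;m[:,:250]=0;m[:,400:]=0
n,l,st,ce=cv2.connectedComponentsWithStats(m)
k=1+np.argmax(st[1:,4]);print("held",st[k],ce[k])
o=bot.get_obs()["eef_pos"]
ys,xs=np.where(l==k)
for z in (o[2]+.0116+.016,o[2]+.0116):
  P=plane(w,np.c_[xs,ys],z,rayf); r=rect(P);print("held rect at z",z.round(3),r)
E
```

```text
t 18.1 p [591.5 167.6  56. ] yaw -15.9 tilt [-0.002  0.001 -1.   ] F [-0.5  0.4 -1. ] w 34.3 q [ 16.  33.   5.  63.   0. 122.]
shift [ 0.23 -0.1   6.25] roll 0.1 rows>= 2
held [ 290  229   68   80 4891] [322.76262523 268.53097526]
held rect at z 0.084 (591.4, 167.3, 48.1, 33.4, 73.0)
held rect at z 0.068 (588.6, 157.7, 53.8, 37.4, 73.0)
```

>>> play_rows(motion=[{"fingers":1,"translation":[0.2,-0.1,2],"roll":0},{"fingers":1,"translation":[0.2,-0.1,4],"roll":0},{"fingers":1,"translation":[0.2,-0.1,5],"roll":0},{"fingers":1,"translation":[0.2,-0.1,5.6],"roll":0},{"fingers":1,"translation":[0.2,-0.1,6],"roll":0},{"fingers":1,"translation":[0.2,-0.1,6.2],"roll":0},{"fingers":1,"translation":[0.2,-0.1,6.2],"roll":0}])

```text
clock: 18.75
eef_pos: [0.5954, 0.1678, -0.0047]
tool_rot: [0.99, -0.139, 0.0, -0.0]
ft_force: [0.2, 0.3, -0.6]
grip_width: 0.0347
```

>>> play_rows(motion=[{"fingers":0.7,"translation":[0,0,0],"roll":0},{"fingers":0.4,"translation":[0,0,0],"roll":0},{"fingers":0,"translation":[0,0,0],"roll":0},{"fingers":-0.2,"translation":[0,0,0],"roll":0},{"fingers":-0.2,"translation":[0,0,0],"roll":0}])

```text
clock: 19.17
eef_pos: [0.5957, 0.1675, -0.0045]
tool_rot: [0.99, -0.139, 0.0, -0.0]
ft_force: [-0.4, 0.2, 0.2]
grip_width: 0.0512
```

>>> play_rows(motion=[{"fingers":-0.2,"translation":[0,0,-1],"roll":0},{"fingers":-0.4,"translation":[0,0,-3],"roll":0},{"fingers":-1,"translation":[0,0,-7],"roll":0},{"fingers":-1,"translation":[0,0,-7],"roll":0},{"fingers":-1,"translation":[0,0,-7],"roll":0},{"fingers":-1,"translation":[0,0,-7],"roll":0}])

```text
clock: 19.67
eef_pos: [0.5957, 0.1676, 0.066]
tool_rot: [0.99, -0.139, 0.001, -0.0]
ft_force: [0.5, -0.0, -0.3]
grip_width: 0.0852
```

```bash
python3 t.py .4305 .206 .065 67
```

```text
t 19.7 p [595.7 167.6  66. ] yaw -16.0 tilt [ 0.001 -0.001 -1.   ] F [ 0.5 -0.  -0.3] w 85.2 q [ 16.  32.   6.  64.  -0. 122.]
shift [-16.94   0.86   0.1 ] roll -83.0 rows>= 12
```

>>> play_rows(motion=[{"fingers":-1,"translation":[-2,0.1,0],"roll":-7},{"fingers":-1,"translation":[-4,0.2,0],"roll":-14},{"fingers":-1,"translation":[-6,0.3,0],"roll":-21},{"fingers":-1,"translation":[-8,0.4,0],"roll":-28},{"fingers":-1,"translation":[-10,0.5,0],"roll":-35},{"fingers":-1,"translation":[-12,0.6,0],"roll":-42},{"fingers":-1,"translation":[-14,0.7,0],"roll":-49},{"fingers":-1,"translation":[-16,0.8,0],"roll":-56},{"fingers":-1,"translation":[-16.9,0.9,0],"roll":-63},{"fingers":-1,"translation":[-16.9,0.9,0],"roll":-70},{"fingers":-1,"translation":[-16.9,0.9,0],"roll":-77},{"fingers":-1,"translation":[-16.9,0.9,0],"roll":-83},{"fingers":-1,"translation":[-16.9,0.9,0],"roll":-83},{"fingers":-1,"translation":[-16.9,0.9,0],"roll":-83},{"fingers":-1,"translation":[-16.9,0.9,0],"roll":-83}])

```text
clock: 20.92
eef_pos: [0.4298, 0.2051, 0.0644]
tool_rot: [0.834, 0.551, -0.001, -0.0]
ft_force: [0.6, -0.3, 0.6]
grip_width: 0.0854
```

```bash
python3 t.py .4305 .206 -.0128 67; python3 - <<'E'
from h import *
t=bot.camera("top");s=bot.camera("scene");w=bot.camera("wrist")
ps=[]
for n,c in (("top",t),("scene",s)):
    x,y=proj(c,[[.5955,.1676,.020]])[0].round().astype(int);k=22;print(n,x,y)
    ps.append(cv2.resize(c["pixels"][y-k:y+k,x-k:x+k],(390,390),interpolation=cv2.INTER_CUBIC)[:,:,::-1])
b=cv2.resize(w["pixels"][150:320,150:500][:,:,::-1],(433,210))
o=np.zeros((600,780,3),np.uint8);o[:390]=np.hstack(ps);o[390:,:433]=b;cv2.imwrite("pics/m2.png",o)
E
```

```text
t 20.9 p [429.8 205.1  64.4] yaw 66.9 tilt [-0.001 -0.001 -1.   ] F [ 0.6 -0.3  0.6] w 85.4 q [ 26.  18. -17.  55.  -0.  49.]
shift [0.11 0.03 7.72] roll -0.1 rows>= 2
top 257 163
scene 244 238
```

View pics/m2.png

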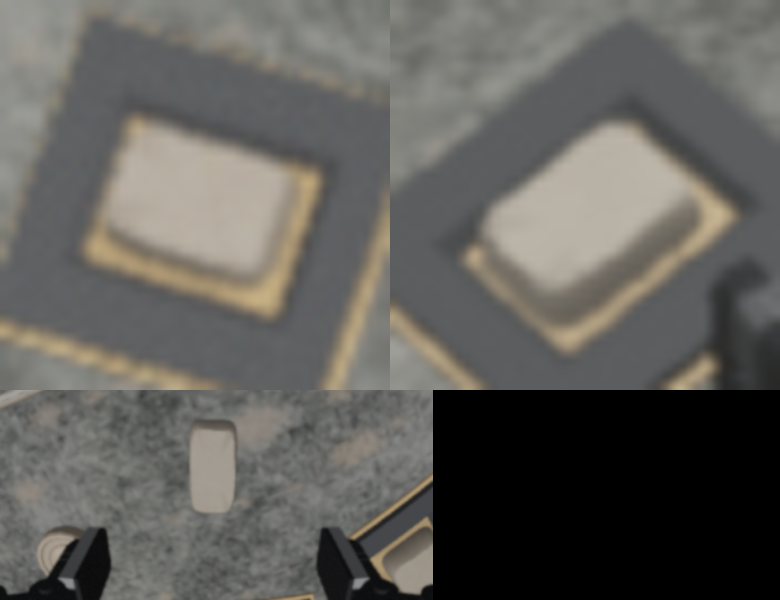

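>>> play_rows(motion=[{"fingers":-1,"translation":[0.1,0,2.5],"roll":0},{"fingers":-1,"translation":[0.1,0,5],"roll":0},{"fingers":-1,"translation":[0.1,0,7],"roll":0},{"fingers":-1,"translation":[0.1,0,7.7],"roll":0},{"fingers":-1,"translation":[0.1,0,7.7],"roll":0},{"fingers":-1,"translation":[0.1,0,7.7],"roll":0}])

```text
clock: 21.57
eef_pos: [0.4309, 0.2063, -0.0118]
tool_rot: [0.834, 0.552, -0.0, -0.0]
ft_force: [-0.7, 0.6, 0.8]
grip_width: 0.0854
```

>>> play_rows(motion=[{"fingers":1,"translation":[0,0,0],"roll":0},{"fingers":1,"translation":[0,0,0],"roll":0},{"fingers":1,"translation":[0,0,0],"roll":0},{"fingers":1,"translation":[0,0,0],"roll":0},{"fingers":1,"translation":[0,0,0],"roll":0},{"fingers":1,"translation":[0,0,0],"roll":0},{"fingers":1,"translation":[0,0,0],"roll":0},{"fingers":1,"translation":[0,0,0],"roll":0},{"fingers":1,"translation":[0,0,0],"roll":0}])

```text
clock: 22.32
eef_pos: [0.4314, 0.2066, -0.011]
tool_rot: [0.834, 0.552, 0.001, 0.0]
ft_force: [-1.2, -0.2, 5.2]
grip_width: 0.0247
```

>>> play_rows(motion=[{"fingers":1,"translation":[0,0,-0.5],"roll":0},{"fingers":1,"translation":[0,0,-1.5],"roll":0},{"fingers":1,"translation":[0,0,-3.5],"roll":0},{"fingers":1,"translation":[0,0,-5.5],"roll":0},{"fingers":1,"translation":[0,0,-7],"roll":0},{"fingers":1,"translation":[0,0,-7],"roll":0},{"fingers":1,"translation":[0,0,-7],"roll":0}])

```text
clock: 22.9
eef_pos: [0.4315, 0.2067, 0.0588]
tool_rot: [0.834, 0.552, 0.001, 0.0]
ft_force: [0.1, 0.8, -1.2]
grip_width: 0.0241
```

```bash
python3 t.py .6045 .0145 .057 4.3
```

```text
t 22.9 p [431.5 206.7  58.8] yaw 67.0 tilt [ 0.002  0.002 -1.   ] F [ 0.1  0.8 -1.2] w 24.1 q [ 26.  18. -18.  54.   0.  49.]
shift [-10.94  23.43   0.18] roll 62.7 rows>= 9
```

>>> play_rows(motion=[{"fingers":1,"translation":[-1.1,2.3,0],"roll":6},{"fingers":1,"translation":[-2.2,4.7,0],"roll":12},{"fingers":1,"translation":[-3.3,7,0],"roll":18},{"fingers":1,"translation":[-4.4,9.4,0],"roll":24},{"fingers":1,"translation":[-5.5,11.7,0],"roll":30},{"fingers":1,"translation":[-6.6,14,0],"roll":36},{"fingers":1,"translation":[-7.7,16.4,0],"roll":42},{"fingers":1,"translation":[-8.8,18.7,0],"roll":48},{"fingers":1,"translation":[-9.9,21,0],"roll":54},{"fingers":1,"translation":[-10.9,23.4,0],"roll":60},{"fingers":1,"translation":[-10.9,23.4,0],"roll":62.7},{"fingers":1,"translation":[-10.9,23.4,0],"roll":62.7},{"fingers":1,"translation":[-10.9,23.4,0],"roll":62.7},{"fingers":1,"translation":[-10.9,23.4,0],"roll":62.7},{"fingers":1,"translation":[-10.9,23.4,0],"roll":62.7}])

```text
clock: 24.15
eef_pos: [0.6027, 0.0153, 0.0574]
tool_rot: [0.999, 0.039, -0.001, -0.0]
ft_force: [-0.2, -0.7, -0.4]
grip_width: 0.0249
```

```bash
python3 t.py .6045 .0145 -.0060 4.3; python3 - <<'E'
from h import *
w=bot.camera("wrist");im=w["pixels"]
hs=cv2.cvtColor(im,cv2.COLOR_RGB2HSV)
m=((hs[...,1]<75)&(hs[...,2]>150)).astype(np.uint8);m[:225]=0;m[330:]=0;m[:,:250]=0;m[:,400:]=0
n,l,st,ce=cv2.connectedComponentsWithStats(m)
k=1+np.argmax(st[1:,4]);print("held",st[k],ce[k])
o=bot.get_obs()["eef_pos"]
ys,xs=np.where(l==k)
P=plane(w,np.c_[xs,ys],o[2]+.011+.014,rayf); print("held rect",rect(P))
E
```

```text
t 24.1 p [602.7  15.3  57.4] yaw 4.4 tilt [-0.002 -0.    -1.   ] F [-0.2 -0.7 -0.4] w 24.9 q [ 1. 31.  3. 62.  0. 87.]
shift [0.18 0.1  6.34] roll 0.1 rows>= 2
held [ 298  225   51   85 3811] [322.41301496 265.52033587]
held rect (602.8, 14.0, 25.0, 51.8, 4.3)
```

>>> play_rows(motion=[{"fingers":1,"translation":[0.1,0.1,2],"roll":0},{"fingers":1,"translation":[0.1,0.1,4],"roll":0},{"fingers":1,"translation":[0.1,0.1,5],"roll":0},{"fingers":1,"translation":[0.1,0.1,5.6],"roll":0},{"fingers":1,"translation":[0.1,0.1,6],"roll":0},{"fingers":1,"translation":[0.1,0.1,6.2],"roll":0},{"fingers":1,"translation":[0.1,0.1,6.2],"roll":0}])

```text
clock: 24.78
eef_pos: [0.605, 0.0138, -0.0038]
tool_rot: [0.999, 0.038, 0.0, -0.0]
ft_force: [-0.7, -0.1, -0.8]
grip_width: 0.0246
```

>>> play_rows(motion=[{"fingers":0.8,"translation":[0,0,0],"roll":0},{"fingers":0.6,"translation":[0,0,0],"roll":0},{"fingers":0.2,"translation":[0,0,0],"roll":0},{"fingers":0,"translation":[0,0,0],"roll":0},{"fingers":0,"translation":[0,0,0],"roll":0}])

```text
clock: 25.2
eef_pos: [0.6051, 0.0137, -0.0035]
tool_rot: [0.999, 0.038, 0.0, 0.0]
ft_force: [-1.2, -0.9, 0.4]
grip_width: 0.0428
```

>>> play_rows(motion=[{"fingers":0,"translation":[0,0,-1],"roll":0},{"fingers":-0.2,"translation":[0,0,-3],"roll":0},{"fingers":-1,"translation":[0,0,-7],"roll":0},{"fingers":-1,"translation":[0,0,-7],"roll":0},{"fingers":-1,"translation":[0,0,-7],"roll":0},{"fingers":-1,"translation":[0,0,-7],"roll":0}])

```text
clock: 25.7
eef_pos: [0.6051, 0.0137, 0.067]
tool_rot: [0.999, 0.038, 0.001, 0.0]
ft_force: [0.6, -0.0, -0.1]
grip_width: 0.0852
```

```bash
python3 t.py .442 -.2445 .125 -88.2 .442 -.2445 .050 -88.2; python3 - <<'E'
from h import *
t=bot.camera("top");s=bot.camera("scene")
im=t["pixels"];hs=cv2.cvtColor(im,cv2.COLOR_RGB2HSV)
# edges of case sides: yaw estimate
g=(hs[...,2]<95).astype(np.uint8);g[:180]=0;g[240:]=0;g[:,:375]=0;g[:,455:]=0
cs,_=cv2.findContours(g,cv2.RETR_EXTERNAL,cv2.CHAIN_APPROX_NONE);c=max(cs,key=cv2.contourArea)[:,0,:]
P=plane(t,c,.05);print("case",rect(P),P[:,:2].min(0),P[:,:2].max(0))
m=((hs[...,2]>115)).astype(np.uint8);m[:217]=0;m[226:]=0;m[:,:408]=0;m[:,428:]=0
ys,xs=np.where(m>0);print("bar px",xs.min(),xs.max(),ys.min(),ys.max(),xs.mean(),ys.mean());print(plane(t,[xs.mean(),ys.mean()],.074),rect(plane(t,np.c_[xs,ys],.074)))
E
```

```text
t 25.7 p [605.1  13.7  67. ] yaw 4.3 tilt [ 0.002  0.    -1.   ] F [ 0.6 -0.  -0.1] w 85.2 q [ 1. 31.  4. 63. -0. 87.]
shift [-18.21  24.52  -5.8 ] roll 92.5 rows>= 13
shift [ 0.  -0.   7.5] roll -0.0 rows>= 2
case (472.1, -235.2, 117.9, 164.9, 1.9) [ 0.41298032 -0.3186129 ] [ 0.532577   -0.15219424]
bar px 411 425 220 223 418.0 221.44827586206895
[[ 0.4423037  -0.24414905  0.074     ]] (442.2, -244.2, 7.4, 34.8, 1.3)
```

>>> play_rows(motion=[{"fingers":-1,"translation":[-1.4,1.9,-3.5],"roll":7},{"fingers":-1,"translation":[-2.8,3.8,-3.5],"roll":14},{"fingers":-1,"translation":[-4.2,5.7,-3.5],"roll":21},{"fingers":-1,"translation":[-5.6,7.5,-3.5],"roll":28},{"fingers":-1,"translation":[-7,9.4,-3.5],"roll":35},{"fingers":-1,"translation":[-8.4,11.3,-3.5],"roll":42},{"fingers":-1,"translation":[-9.8,13.2,-3.5],"roll":49},{"fingers":-1,"translation":[-11.2,15.1,-3.5],"roll":56},{"fingers":-1,"translation":[-12.6,17,-3.5],"roll":63},{"fingers":-1,"translation":[-14,18.9,-3.5],"roll":70},{"fingers":-1,"translation":[-15.4,20.7,-3.5],"roll":77},{"fingers":-1,"translation":[-16.8,22.6,-3.5],"roll":84},{"fingers":-1,"translation":[-18.2,24.5,-3.5],"roll":90},{"fingers":-1,"translation":[-18.2,24.5,-3.5],"roll":92.5},{"fingers":-1,"translation":[-18.2,24.5,-3.5],"roll":92.5},{"fingers":-1,"translation":[-18.2,24.5,-3.5],"roll":92.5},{"fingers":-1,"translation":[-18.2,24.5,-3.5],"roll":92.5}])

```text
clock: 27.22
eef_pos: [0.4415, -0.2437, 0.1003]
tool_rot: [0.719, -0.695, -0.001, 0.0]
ft_force: [0.0, -0.3, 0.0]
grip_width: 0.0856
```

```bash
python3 t.py .442 -.2443 .036 -88.2; python3 - <<'E'
from h import *
t=bot.camera("top");s=bot.camera("scene")
def face(c,xyz,k=14):
    x,y=proj(c,[xyz])[0].round().astype(int)
    L=cv2.cvtColor(cv2.resize(c["pixels"][y-k:y+k+1,x-k:x+k+1],None,fx=4,fy=4,interpolation=cv2.INTER_CUBIC),cv2.COLOR_RGB2HSV)
    m=((L[...,1]<50)&(L[...,2]>170)).astype(np.uint8)
    n,l,st,ce=cv2.connectedComponentsWithStats(m);i=l[k*4+2,k*4+2]
    return (ce[i]+.5)/4-.5+[x-k,y-k],st[i]
for n,p in dict(sq=(.563,.318,.024),ob=(.595,.168,.02),lo=(.605,.014,.018)).items():
    a,sa=face(t,p);b,sb=face(s,p);print(n,tri(t,a,s,b),sa[2:],sb[2:])
E
```

```text
t 27.2 p [ 441.5 -243.7  100.3] yaw -88.1 tilt [-0.001  0.001 -1.   ] F [ 0.  -0.3  0. ] w 85.6 q [-29.  19. -10.  61.   0. 149.]
shift [ 0.06 -0.05  6.43] roll 0.1 rows>= 2
sq (array([0.56509577, 0.31974843, 0.02180995]), np.float64(0.0004545026286862494)) [  69   66 3518] [  87   74 4867]
ob (array([0.59581068, 0.16763924, 0.01864839]), np.float64(0.0005191225224602456)) [  80   61 3278] [  89   67 3274]
lo (array([0.60636626, 0.01319631, 0.01486411]), np.float64(0.00018158304669123538)) [  82   36 2721] [  60   59 1998]
```

>>> play_rows(motion=[{"fingers":-1,"translation":[0,0,2.5],"roll":0},{"fingers":-1,"translation":[0,0,4.5],"roll":0},{"fingers":-1,"translation":[0,0,6],"roll":0},{"fingers":-1,"translation":[0,0,6.4],"roll":0},{"fingers":-1,"translation":[0,0,6.4],"roll":0},{"fingers":-1,"translation":[0,0,6.4],"roll":0}])

```text
clock: 27.82
eef_pos: [0.4422, -0.2441, 0.0374]
tool_rot: [0.719, -0.695, 0.0, -0.0]
ft_force: [0.1, -0.9, 0.7]
grip_width: 0.0851
```

>>> play_rows(motion=[{"fingers":1,"translation":[0,0,0],"roll":0},{"fingers":1,"translation":[0,0,0],"roll":0},{"fingers":1,"translation":[0,0,0],"roll":0},{"fingers":1,"translation":[0,0,0],"roll":0},{"fingers":1,"translation":[0,0,0],"roll":0},{"fingers":1,"translation":[0,0,0],"roll":0},{"fingers":1,"translation":[0,0,0],"roll":0},{"fingers":1,"translation":[0,0,0],"roll":0}])

```text
clock: 28.48
eef_pos: [0.4422, -0.245, 0.038]
tool_rot: [0.718, -0.696, 0.001, 0.0]
ft_force: [-1.3, -1.2, 6.3]
grip_width: 0.0343
```

```bash
python3 t.py; python3 - <<'E'
import numpy as np
# arc in tool axes at jaw yaw -88.1 : shift (cm)
y=np.radians(-88.1); c=np.radians(1.9); prev=0
for th in np.r_[0:1.76:0.05]:
    dx=-91*np.cos(th)+49*np.sin(th)+91; dz=91*np.sin(th)+49*np.cos(th)-49
    d=np.array([dx*np.cos(c),dx*np.sin(c)])/10
    print("%.2f"%th,np.round([d[0]*np.cos(y)+d[1]*np.sin(y),d[0]*np.sin(y)-d[1]*np.cos(y),-dz/10],2))
E
```

```text
t 28.5 p [ 442.2 -245.    38. ] yaw -88.2 tilt [ 0.002 -0.001 -1.   ] F [-1.3 -1.2  6.3] w 34.3 q [-29.  23. -15.  52.  -0. 149.]
0.00 [ 0. -0. -0.]
0.05 [ 0.   -0.26 -0.45]
0.10 [ 0.   -0.53 -0.88]
0.15 [ 0.   -0.83 -1.3 ]
0.20 [ 0.   -1.15 -1.71]
0.25 [ 0.  -1.5 -2.1]
0.30 [ 0.   -1.85 -2.47]
0.35 [ 0.   -2.23 -2.82]
0.40 [ 0.   -2.63 -3.16]
0.45 [ 0.   -3.04 -3.47]
0.50 [ 0.   -3.46 -3.76]
0.55 [ 0.   -3.9  -4.03]
0.60 [ 0.   -4.36 -4.28]
0.65 [ 0.   -4.82 -4.51]
0.70 [ 0.   -5.3  -4.71]
0.75 [ 0.   -5.78 -4.89]
0.80 [ 0.   -6.28 -5.04]
0.85 [ 0.   -6.78 -5.17]
0.90 [ 0.   -7.28 -5.27]
0.95 [ 0.   -7.79 -5.35]
1.00 [ 0.   -8.31 -5.4 ]
1.05 [ 0.   -8.82 -5.43]
1.10 [ 0.   -9.34 -5.43]
1.15 [ 0.   -9.86 -5.41]
1.20 [  0.   -10.37  -5.36]
1.25 [  0.   -10.88  -5.28]
1.30 [  0.   -11.39  -5.18]
1.35 [  0.   -11.89  -5.05]
1.40 [  0.   -12.38  -4.9 ]
1.45 [  0.   -12.87  -4.72]
1.50 [  0.   -13.34  -4.52]
1.55 [  0.   -13.81  -4.3 ]
1.60 [  0.   -14.26  -4.05]
1.65 [  0.   -14.7   -3.78]
1.70 [  0.   -15.13  -3.49]
1.75 [  0.   -15.54  -3.18]
```

>>> play_rows(motion=[{"fingers":1,"translation":[0,-0.26,-0.45],"roll":0},{"fingers":1,"translation":[0,-0.53,-0.88],"roll":0},{"fingers":1,"translation":[0,-0.83,-1.3],"roll":0},{"fingers":1,"translation":[0,-1.15,-1.71],"roll":0},{"fingers":1,"translation":[0,-1.5,-2.1],"roll":0},{"fingers":1,"translation":[0,-1.85,-2.47],"roll":0},{"fingers":1,"translation":[0,-2.23,-2.82],"roll":0},{"fingers":1,"translation":[0,-2.63,-3.16],"roll":0},{"fingers":1,"translation":[0,-3.04,-3.47],"roll":0},{"fingers":1,"translation":[0,-3.46,-3.76],"roll":0},{"fingers":1,"translation":[0,-3.46,-3.76],"roll":0},{"fingers":1,"translation":[0,-3.46,-3.76],"roll":0}])

```text
clock: 29.48
eef_pos: [0.4765, -0.2434, 0.0745]
tool_rot: [0.718, -0.696, 0.0, 0.0]
ft_force: [0.2, -5.7, -5.5]
grip_width: 0.0341
```

```bash
python3 t.py; python3 - <<'E'
from h import *
t=bot.camera("top");cv2.imwrite("pics/t4.png",t["pixels"][:,:,::-1])
E
```

```text
t 29.5 p [ 476.5 -243.4   74.5] yaw -88.2 tilt [ 0.  0. -1.] F [ 0.2 -5.7 -5.5] w 34.1 q [-27.  23.  -8.  59.  -0. 151.]
```

>>> play_rows(motion=[{"fingers":1,"translation":[0,-0.44,-0.27],"roll":0},{"fingers":1,"translation":[0,-0.9,-0.52],"roll":0},{"fingers":1,"translation":[0,-1.36,-0.75],"roll":0},{"fingers":1,"translation":[0,-1.84,-0.95],"roll":0},{"fingers":1,"translation":[0,-2.32,-1.13],"roll":0},{"fingers":1,"translation":[0,-2.82,-1.28],"roll":0},{"fingers":1,"translation":[0,-3.32,-1.41],"roll":0},{"fingers":1,"translation":[0,-3.82,-1.51],"roll":0},{"fingers":1,"translation":[0,-4.33,-1.59],"roll":0},{"fingers":1,"translation":[0,-4.85,-1.64],"roll":0},{"fingers":1,"translation":[0,-5.36,-1.67],"roll":0},{"fingers":1,"translation":[0,-5.88,-1.67],"roll":0},{"fingers":1,"translation":[0,-6.4,-1.65],"roll":0},{"fingers":1,"translation":[0,-6.91,-1.6],"roll":0},{"fingers":1,"translation":[0,-6.91,-1.6],"roll":0}])

```text
clock: 30.78
eef_pos: [0.5456, -0.2405, 0.0911]
tool_rot: [0.719, -0.696, -0.0, -0.0]
ft_force: [-3.4, -1.6, 1.4]
grip_width: 0.0336
```

>>> play_rows(motion=[{"fingers":1,"translation":[0,-0.51,0.08],"roll":0},{"fingers":1,"translation":[0,-1.02,0.18],"roll":0},{"fingers":1,"translation":[0,-1.52,0.31],"roll":0},{"fingers":1,"translation":[0,-2.01,0.46],"roll":0},{"fingers":1,"translation":[0,-2.5,0.64],"roll":0},{"fingers":1,"translation":[0,-2.97,0.84],"roll":0},{"fingers":1,"translation":[0,-3.44,1.06],"roll":0},{"fingers":1,"translation":[0,-3.89,1.31],"roll":0},{"fingers":1,"translation":[0,-4.33,1.58],"roll":0},{"fingers":1,"translation":[0,-4.33,1.58],"roll":0},{"fingers":1,"translation":[0,-4.33,1.58],"roll":0}])

```text
clock: 31.7
eef_pos: [0.5923, -0.2386, 0.0763]
tool_rot: [0.719, -0.695, 0.002, -0.003]
ft_force: [2.4, 2.9, 5.9]
grip_width: 0.0328
```

```bash
python3 t.py
```

```text
t 31.7 p [ 592.3 -238.6   76.3] yaw -88.1 tilt [-0.001 -0.007 -1.   ] F [2.4 2.9 5.9] w 32.8 q [-22.  34.  10.  66.   0. 156.]
```

>>> play_rows(motion=[{"fingers":0.2,"translation":[0,0,0],"roll":0},{"fingers":-0.4,"translation":[0,0,0],"roll":0},{"fingers":-0.6,"translation":[0,0,0],"roll":0},{"fingers":-0.6,"translation":[0,0,0],"roll":0},{"fingers":-0.6,"translation":[0,0,-2],"roll":0},{"fingers":-0.6,"translation":[0,0,-5],"roll":0},{"fingers":-0.6,"translation":[0,0,-8],"roll":0},{"fingers":-1,"translation":[0,0,-11],"roll":0},{"fingers":-1,"translation":[0,0,-11],"roll":0},{"fingers":-1,"translation":[0,0,-11],"roll":0}])

```text
clock: 32.53
eef_pos: [0.5897, -0.2406, 0.187]
tool_rot: [0.718, -0.696, 0.002, -0.001]
ft_force: [-0.5, -0.2, -0.2]
grip_width: 0.0855
```

```bash
python3 t.py .456 .0815 .187 -88.2 .456 .0815 .06 -88.2
```

```text
t 32.5 p [ 589.7 -240.6  187. ] yaw -88.2 tilt [ 0.002 -0.004 -1.   ] F [-0.5 -0.2 -0.2] w 85.5 q [-22.  30.  21.  81.  -0. 156.]
shift [-32.61  12.35  -0.  ] roll -0.0 rows>= 9
shift [ 0.  -0.  12.7] roll -0.0 rows>= 4
```

>>> play_rows(motion=[{"fingers":-1,"translation":[-3.3,1.2,0],"roll":-7},{"fingers":-1,"translation":[-6.5,2.5,0],"roll":-14},{"fingers":-1,"translation":[-9.8,3.7,0],"roll":-21},{"fingers":-1,"translation":[-13,4.9,0],"roll":-28},{"fingers":-1,"translation":[-16.3,6.2,0],"roll":-35},{"fingers":-1,"translation":[-19.6,7.4,0],"roll":-38},{"fingers":-1,"translation":[-22.8,8.7,0],"roll":-38},{"fingers":-1,"translation":[-26.1,9.9,0],"roll":-38},{"fingers":-1,"translation":[-29.3,11.1,0],"roll":-38},{"fingers":-1,"translation":[-32.6,12.4,0],"roll":-38},{"fingers":-1,"translation":[-32.6,12.4,4],"roll":-38},{"fingers":-1,"translation":[-32.6,12.4,8],"roll":-38},{"fingers":-1,"translation":[-32.6,12.4,12],"roll":-38},{"fingers":-1,"translation":[-32.6,12.4,12.5],"roll":-38},{"fingers":-1,"translation":[-32.6,12.4,12.5],"roll":-38},{"fingers":-1,"translation":[-32.6,12.4,12.5],"roll":-38}])

```text
clock: 33.87
eef_pos: [0.4543, 0.082, 0.0601]
tool_rot: [0.906, -0.424, -0.0, 0.0]
ft_force: [0.2, -0.4, 0.5]
grip_width: 0.0852
```

```bash
python3 t.py .456 .0815 -.0155 -50; python3 - <<'E'
from h import *
t=bot.camera("top");s=bot.camera("scene");w=bot.camera("wrist")
a=cv2.resize(t["pixels"][170:245,370:460],(480,400),interpolation=cv2.INTER_CUBIC)
b=cv2.resize(s["pixels"][100:190,310:410],(320,288),interpolation=cv2.INTER_CUBIC)
d=cv2.resize(w["pixels"][140:320,220:420],(222,200))
o=np.zeros((600,800,3),np.uint8);o[:400,:480]=a;o[:288,480:]=b;o[400:,:222]=d
cv2.imwrite("pics/m3.png",o[:,:,::-1])
P,_=blob(w,(322,225),.014,42,rayf);print("medal",rect(P))
E
```

```text
t 33.9 p [454.3  82.   60.1] yaw -50.2 tilt [-0.     0.001 -1.   ] F [ 0.2 -0.4  0.5] w 85.2 q [ 10.  17. -20.  54.  -0. 150.]
shift [ 0.14 -0.1   7.56] roll -0.2 rows>= 2
medal (454.8, 80.3, 47.7, 47.3, 38.8)
```

View pics/m3.png

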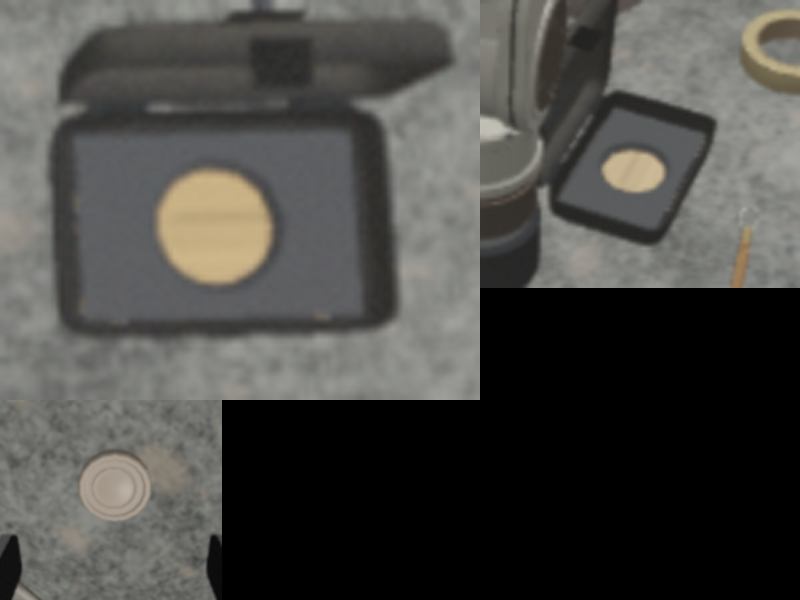

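>>> play_rows(motion=[{"fingers":-1,"translation":[0,0,2.5],"roll":0},{"fingers":-1,"translation":[0,0,5],"roll":0},{"fingers":-1,"translation":[0,0,7],"roll":0},{"fingers":-1,"translation":[0,0,7.6],"roll":0},{"fingers":-1,"translation":[0,0,7.6],"roll":0},{"fingers":-1,"translation":[0,0,7.6],"roll":0}])

```text
clock: 34.52
eef_pos: [0.4556, 0.0823, -0.0149]
tool_rot: [0.906, -0.424, 0.001, -0.001]
ft_force: [0.0, 0.4, 0.5]
grip_width: 0.0855
```

>>> play_rows(motion=[{"fingers":1,"translation":[0,0,0],"roll":0},{"fingers":1,"translation":[0,0,0],"roll":0},{"fingers":1,"translation":[0,0,0],"roll":0},{"fingers":1,"translation":[0,0,0],"roll":0},{"fingers":1,"translation":[0,0,0],"roll":0},{"fingers":1,"translation":[0,0,0],"roll":0},{"fingers":1,"translation":[0,0,0],"roll":0}])

```text
clock: 35.1
eef_pos: [0.4555, 0.0825, -0.0144]
tool_rot: [0.906, -0.424, 0.001, -0.001]
ft_force: [-0.9, -1.6, 8.7]
grip_width: 0.0459
```

>>> play_rows(motion=[{"fingers":1,"translation":[0,0,-0.5],"roll":0},{"fingers":1,"translation":[0,0,-1.5],"roll":0},{"fingers":1,"translation":[0,0,-3.5],"roll":0},{"fingers":1,"translation":[0,0,-5.5],"roll":0},{"fingers":1,"translation":[0,0,-8],"roll":0},{"fingers":1,"translation":[0,0,-8],"roll":0},{"fingers":1,"translation":[0,0,-8],"roll":0}])

```text
clock: 35.68
eef_pos: [0.4559, 0.0825, 0.0655]
tool_rot: [0.906, -0.424, 0.002, -0.001]
ft_force: [-0.6, -1.2, -0.5]
grip_width: 0.0457
```

```bash
python3 - <<'E'
from h import *
t=bot.camera("top");s=bot.camera("scene")
for n,c,(x,y) in (("top",t,(410,212)),("scene",s,(358,153))):
    k=18;hs=cv2.cvtColor(cv2.resize(c["pixels"][y-k:y+k+1,x-k:x+k+1],None,fx=4,fy=4,interpolation=cv2.INTER_CUBIC),cv2.COLOR_RGB2HSV)
    m=((hs[...,1]>50)&(hs[...,2]>110)).astype(np.uint8)
    _,l,st,ce=cv2.connectedComponentsWithStats(m);i=1+np.argmax(st[1:,4])
    ys,xs=np.where(l==i);P=plane(c,(np.c_[xs,ys]+.5)/4-.5+[x-k,y-k],.008)
    print(n,P[:,:2].mean(0),rect(P))
E
python3 t.py
```

```text
top [ 0.47510067 -0.24022604] (475.2, -240.3, 57.4, 58.1, 89.1)
scene [ 0.4750758  -0.24152903] (475.1, -241.7, 57.4, 55.5, 11.7)
t 35.8 p [453.7  82.1  63.4] yaw -50.2 tilt [-0.     0.001 -1.   ] F [ 0.   0.3 -0.8] w 45.7 q [ 10.  17. -20.  54.  -0. 150.]
```

```bash
python3 t.py .4751 -.241 .065 -88.1
```

```text
t 35.8 p [453.7  82.1  63.4] yaw -50.2 tilt [-0.     0.001 -1.   ] F [ 0.   0.3 -0.8] w 45.7 q [ 10.  17. -20.  54.  -0. 150.]
shift [26.18 19.06 -0.16] roll 37.9 rows>= 8
```

>>> play_rows(motion=[{"fingers":1,"translation":[2.9,2.1,0],"roll":3},{"fingers":1,"translation":[5.8,4.2,0],"roll":7},{"fingers":1,"translation":[8.7,6.3,0],"roll":12},{"fingers":1,"translation":[11.6,8.4,0],"roll":17},{"fingers":1,"translation":[14.5,10.6,0],"roll":22},{"fingers":1,"translation":[17.4,12.7,0],"roll":27},{"fingers":1,"translation":[20.3,14.8,0],"roll":32},{"fingers":1,"translation":[23.2,16.9,0],"roll":36},{"fingers":1,"translation":[26.2,19,0],"roll":37.9},{"fingers":1,"translation":[26.2,19,0],"roll":37.9},{"fingers":1,"translation":[26.2,19,0],"roll":37.9},{"fingers":1,"translation":[26.2,19,0],"roll":37.9},{"fingers":1,"translation":[26.2,19,0],"roll":37.9}])

```text
clock: 36.87
eef_pos: [0.4752, -0.2391, 0.0627]
tool_rot: [0.719, -0.695, -0.001, 0.0]
ft_force: [-1.2, 0.2, -0.5]
grip_width: 0.0459
```

```bash
python3 t.py .4751 -.241 -.0055 -88.1;  python3 - <<'E'
from h import *
w=bot.camera("wrist");hs=cv2.cvtColor(w["pixels"],cv2.COLOR_RGB2HSV)
m=((hs[...,1]<75)&(hs[...,2]>150)).astype(np.uint8);m[:215]=0;m[330:]=0;m[:,:250]=0;m[:,400:]=0
_,l,st,ce=cv2.connectedComponentsWithStats(m);k=1+np.argmax(st[1:,4]);print("held",st[k])
ys,xs=np.where(l==k);P=plane(w,np.c_[xs,ys],bot.get_obs()["eef_pos"][2]+.0144+.014,rayf);print(rect(P))
E
```

```text
t 36.9 p [ 475.2 -239.1   62.7] yaw -88.0 tilt [-0.002  0.002 -1.   ] F [-1.2  0.2 -0.5] w 45.9 q [-27.  24.  -9.  58.   0. 151.]
shift [0.19 0.02 6.82] roll 0.1 rows>= 2
held [ 278  239   90   91 6391]
(464.6, -240.1, 59.5, 46.0, 6.1)
```

>>> play_rows(motion=[{"fingers":1,"translation":[0.1,-0.1,2],"roll":0},{"fingers":1,"translation":[0.1,-0.1,4],"roll":0},{"fingers":1,"translation":[0.1,-0.1,5.5],"roll":0},{"fingers":1,"translation":[0.1,-0.1,6.2],"roll":0},{"fingers":1,"translation":[0.1,-0.1,6.7],"roll":0},{"fingers":1,"translation":[0.1,-0.1,6.9],"roll":0},{"fingers":1,"translation":[0.1,-0.1,6.9],"roll":0}])

```text
clock: 37.5
eef_pos: [0.4775, -0.2413, -0.005]
tool_rot: [0.719, -0.695, 0.0, -0.0]
ft_force: [-0.4, 1.0, -1.4]
grip_width: 0.0456
```

>>> play_rows(motion=[{"fingers":0.6,"translation":[0,0,0],"roll":0},{"fingers":0.1,"translation":[0,0,0],"roll":0},{"fingers":-0.3,"translation":[0,0,0],"roll":0},{"fingers":-0.5,"translation":[0,0,0],"roll":0},{"fingers":-0.5,"translation":[0,0,0],"roll":0}])

```text
clock: 37.92
eef_pos: [0.4776, -0.2419, -0.0047]
tool_rot: [0.719, -0.695, 0.001, -0.0]
ft_force: [-1.3, -0.4, -0.4]
grip_width: 0.0638
```

>>> play_rows(motion=[{"fingers":-0.5,"translation":[0,0,-1],"roll":0},{"fingers":-0.5,"translation":[0,0,-3],"roll":0},{"fingers":-1,"translation":[0,0,-7],"roll":0},{"fingers":-1,"translation":[0,0,-11],"roll":0},{"fingers":-1,"translation":[0,0,-15],"roll":0},{"fingers":-1,"translation":[0,0,-19],"roll":0},{"fingers":-1,"translation":[0,0,-19],"roll":0},{"fingers":-1,"translation":[0,0,-19],"roll":0}])

```text
clock: 38.58
eef_pos: [0.4793, -0.2427, 0.1891]
tool_rot: [0.719, -0.695, 0.004, -0.001]
ft_force: [-0.4, 0.2, -1.2]
grip_width: 0.0859
```

```bash
python3 t.py .5915 -.2395 .187 -88.1 .5915 -.2395 .076 -88.1; python3 - <<'E'
from h import *
w=bot.camera("wrist");s=bot.camera("scene")
x,y=proj(s,[[.475,-.241,.02]])[0].round().astype(int)
a=cv2.resize(s["pixels"][y-25:y+25,x-25:x+25],(400,400),interpolation=cv2.INTER_CUBIC)
b=cv2.resize(w["pixels"][100:300,220:420],(400,400));cv2.imwrite("pics/m4.png",np.hstack([a,b])[:,:,::-1])
# medal from scene + wrist
def fc(c,x,y,k):
    hs=cv2.cvtColor(cv2.resize(c["pixels"][y-k:y+k,x-k:x+k],None,fx=4,fy=4,interpolation=cv2.INTER_CUBIC),cv2.COLOR_RGB2HSV)
    m=((hs[...,1]<50)&(hs[...,2]>140)).astype(np.uint8);_,l,st,ce=cv2.connectedComponentsWithStats(m);i=1+np.argmax(st[1:,4])
    ys,xs=np.where(l==i);return (np.c_[xs,ys]+.5)/4-.5+[x-k,y-k]
for n,c,p,f in (("scene",s,fc(s,x,y,14),ray),("wrist",w,fc(w,320,200,50),rayf)): 
    for z in (.022,): print(n,z,rect(plane(c,p,z,f)))
E
```

```text
t 38.6 p [ 479.3 -242.7  189.1] yaw -88.1 tilt [ 0.004 -0.007 -1.   ] F [-0.4  0.2 -1.2] w 85.9 q [-27.  18.   3.  74.   0. 151.]
shift [  0.05 -11.22   0.21] roll 0.0 rows>= 3
shift [ 0.  -0.  11.1] roll -0.0 rows>= 3
scene 0.022 (474.9, -238.2, 49.0, 46.5, 26.9)
wrist 0.022 (472.4, -242.5, 41.4, 47.7, 2.0)
```

View pics/m4.png

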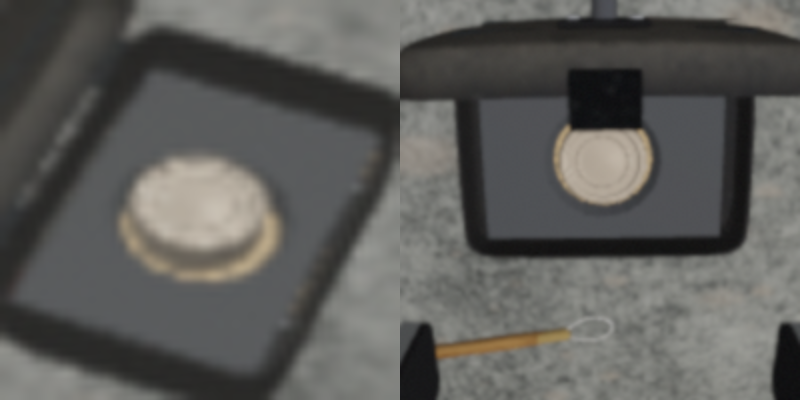

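>>> play_rows(motion=[{"fingers":-0.6,"translation":[0,-3.8,0],"roll":0},{"fingers":-0.6,"translation":[0,-7.6,0],"roll":0},{"fingers":-0.6,"translation":[0,-11.3,0],"roll":0},{"fingers":-0.6,"translation":[0,-11.3,0],"roll":0},{"fingers":-0.6,"translation":[0,-11.3,0],"roll":0},{"fingers":-0.6,"translation":[0,-11.3,0],"roll":0},{"fingers":-0.6,"translation":[0,-11.3,0],"roll":0}])

```text
clock: 39.27
eef_pos: [0.5886, -0.2377, 0.1839]
tool_rot: [0.719, -0.695, -0.001, 0.001]
ft_force: [0.5, -0.9, -0.3]
grip_width: 0.0683
```

```bash
python3 t.py .5915 -.2395 .076 -88.1
```

```text
t 39.3 p [ 588.6 -237.7  183.9] yaw -88.1 tilt [-0.001  0.003 -1.   ] F [ 0.5 -0.9 -0.3] w 68.3 q [-22.  30.  21.  81.  -0. 156.]
shift [ 0.19 -0.28 10.79] roll -0.0 rows>= 3
```

>>> play_rows(motion=[{"fingers":-0.6,"translation":[0.1,-0.1,3],"roll":0},{"fingers":-0.6,"translation":[0.1,-0.1,6],"roll":0},{"fingers":-0.6,"translation":[0.1,-0.1,8.5],"roll":0},{"fingers":-0.6,"translation":[0.1,-0.1,10],"roll":0},{"fingers":-0.6,"translation":[0.1,-0.1,10.8],"roll":0},{"fingers":-0.6,"translation":[0.1,-0.1,10.8],"roll":0},{"fingers":-0.6,"translation":[0.1,-0.1,10.8],"roll":0}])

```text
clock: 39.85
eef_pos: [0.5909, -0.2391, 0.0779]
tool_rot: [0.719, -0.695, 0.0, -0.0]
ft_force: [0.2, 0.6, 0.9]
grip_width: 0.0683
```

>>> play_rows(motion=[{"fingers":1,"translation":[0,0,0],"roll":0},{"fingers":1,"translation":[0,0,0],"roll":0},{"fingers":1,"translation":[0,0,0],"roll":0},{"fingers":1,"translation":[0,0,0],"roll":0},{"fingers":1,"translation":[0,0,0],"roll":0},{"fingers":1,"translation":[0,0,0],"roll":0},{"fingers":1,"translation":[0,0,0],"roll":0}])

```text
clock: 40.43
eef_pos: [0.5931, -0.2386, 0.0787]
tool_rot: [0.719, -0.695, 0.002, -0.001]
ft_force: [1.3, 2.0, 6.1]
grip_width: 0.0321
```

```bash
python3 t.py .4422 -.2445 .0375 -88.1; python3 - <<'E'
import numpy as np
# closing arc from 1.65: shift (y,z) cm
f=lambda th:(np.array([-(-91*np.cos(th)+49*np.sin(th)),-(91*np.sin(th)+49*np.cos(th))])/10)
for th in np.arange(1.60,-.01,-.05): print("%.2f"%th,(f(th)-f(1.65)).round(2),end="; ")
E
```

```text
t 40.4 p [ 593.1 -238.6   78.7] yaw -88.0 tilt [ 0.    -0.004 -1.   ] F [1.3 2.  6.1] w 32.1 q [-22.  34.  11.  67.   0. 156.]
shift [ 0.07 15.1   4.12] roll 0.1 rows>= 4
1.60 [ 0.44 -0.27]; 1.55 [ 0.89 -0.52]; 1.50 [ 1.36 -0.74]; 1.45 [ 1.84 -0.94]; 1.40 [ 2.32 -1.12]; 1.35 [ 2.82 -1.27]; 1.30 [ 3.32 -1.4 ]; 1.25 [ 3.82 -1.5 ]; 1.20 [ 4.34 -1.57]; 1.15 [ 4.85 -1.62]; 1.10 [ 5.37 -1.65]; 1.05 [ 5.88 -1.65]; 1.00 [ 6.4  -1.62]; 0.95 [ 6.91 -1.57]; 0.90 [ 7.42 -1.49]; 0.85 [ 7.93 -1.39]; 0.80 [ 8.43 -1.26]; 0.75 [ 8.92 -1.1 ]; 0.70 [ 9.41 -0.93]; 0.65 [ 9.88 -0.72]; 0.60 [10.35 -0.5 ]; 0.55 [10.8  -0.25]; 0.50 [11.24  0.02]; 0.45 [11.67  0.31]; 0.40 [12.08  0.63]; 0.35 [12.47  0.96]; 0.30 [12.85  1.31]; 0.25 [13.21  1.68]; 0.20 [13.55  2.07]; 0.15 [13.87  2.48]; 0.10 [14.17  2.9 ]; 0.05 [14.45  3.34]; -0.00 [14.7   3.78];
```

Gripped. Swing it shut in three calls.

>>> play_rows(motion=[{"fingers":1,"translation":[0,0.44,-0.27],"roll":0},{"fingers":1,"translation":[0,0.89,-0.52],"roll":0},{"fingers":1,"translation":[0,1.36,-0.74],"roll":0},{"fingers":1,"translation":[0,1.84,-0.94],"roll":0},{"fingers":1,"translation":[0,2.32,-1.12],"roll":0},{"fingers":1,"translation":[0,2.82,-1.27],"roll":0},{"fingers":1,"translation":[0,3.32,-1.4],"roll":0},{"fingers":1,"translation":[0,3.82,-1.5],"roll":0},{"fingers":1,"translation":[0,4.34,-1.57],"roll":0},{"fingers":1,"translation":[0,4.85,-1.62],"roll":0},{"fingers":1,"translation":[0,5.37,-1.65],"roll":0},{"fingers":1,"translation":[0,5.88,-1.65],"roll":0},{"fingers":1,"translation":[0,6.4,-1.62],"roll":0},{"fingers":1,"translation":[0,6.4,-1.62],"roll":0},{"fingers":1,"translation":[0,6.4,-1.62],"roll":0}])

```text
clock: 41.68
eef_pos: [0.5251, -0.2414, 0.0915]
tool_rot: [0.719, -0.695, -0.001, 0.002]
ft_force: [0.6, -4.2, -8.7]
grip_width: 0.0308
```

>>> play_rows(motion=[{"fingers":1,"translation":[0,0.51,0.05],"roll":0},{"fingers":1,"translation":[0,1.02,0.13],"roll":0},{"fingers":1,"translation":[0,1.53,0.23],"roll":0},{"fingers":1,"translation":[0,2.03,0.36],"roll":0},{"fingers":1,"translation":[0,2.52,0.52],"roll":0},{"fingers":1,"translation":[0,3.01,0.69],"roll":0},{"fingers":1,"translation":[0,3.48,0.9],"roll":0},{"fingers":1,"translation":[0,3.95,1.12],"roll":0},{"fingers":1,"translation":[0,4.4,1.37],"roll":0},{"fingers":1,"translation":[0,4.84,1.64],"roll":0},{"fingers":1,"translation":[0,5.27,1.93],"roll":0},{"fingers":1,"translation":[0,5.68,2.25],"roll":0},{"fingers":1,"translation":[0,6.07,2.58],"roll":0},{"fingers":1,"translation":[0,6.45,2.93],"roll":0},{"fingers":1,"translation":[0,6.45,2.93],"roll":0}])

```text
clock: 42.93
eef_pos: [0.4693, -0.244, 0.064]
tool_rot: [0.719, -0.695, 0.005, -0.004]
ft_force: [17.3, -2.5, -16.5]
grip_width: 0.0286
```

```bash
python3 t.py .4422 -.2445 .0375 -88.1
```

```text
t 42.9 p [ 469.3 -244.    64. ] yaw -88.0 tilt [ 0.001 -0.012 -1.   ] F [ 17.3  -2.5 -16.5] w 28.6 q [-28.  23. -10.  57.   0. 150.]
shift [-0.04  2.71  2.65] roll 0.1 rows>= 1
```

>>> play_rows(motion=[{"fingers":0.2,"translation":[0,-0.5,0.2],"roll":0},{"fingers":-0.2,"translation":[0,-0.5,0.2],"roll":0},{"fingers":-0.4,"translation":[0,-0.5,0],"roll":0},{"fingers":-0.4,"translation":[0,-0.5,0],"roll":0},{"fingers":-0.4,"translation":[0,-0.5,-3],"roll":0},{"fingers":-0.4,"translation":[0,-0.5,-6],"roll":0},{"fingers":-0.4,"translation":[0,-0.5,-9],"roll":0},{"fingers":1,"translation":[0,-0.5,-12],"roll":0},{"fingers":1,"translation":[0,-0.5,-12],"roll":0},{"fingers":1,"translation":[0,-0.5,-12],"roll":0},{"fingers":1,"translation":[0,-0.5,-12],"roll":0},{"fingers":1,"translation":[0,-0.5,-12],"roll":0},{"fingers":1,"translation":[0,-0.5,-12],"roll":0}])

```text
clock: 44.02
eef_pos: [0.4666, -0.2424, 0.1821]
tool_rot: [0.719, -0.695, -0.002, 0.0]
ft_force: [-0.3, 0.0, -0.3]
grip_width: -0.0
```

```bash
python3 t.py .460 -.2437 .13 -88.1; python3 - <<'E'
from h import *
t=bot.camera("top");s=bot.camera("scene")
# predicted bar pixels by lid angle, for comparison with bright bar blob in the views
H=np.array([.533,-.2413,.025])
for th in (0,.1,.2,.3,.4,.5):
    P=H+[-.091*np.cos(th)+.049*np.sin(th),-.003*0,.091*np.sin(th)+.049*np.cos(th)]
    print(th,P.round(3),proj(t,[P]).round(1),proj(s,[P]).round(1))
for n,c,(x0,x1,y0,y1) in (("top",t,(400,435,200,235)),("scene",s,(345,395,105,160))):
    hs=cv2.cvtColor(c["pixels"],cv2.COLOR_RGB2HSV)[y0:y1,x0:x1]
    m=((hs[...,2]>115)&(hs[...,0]>90)).astype(np.uint8);_,l,st,ce=cv2.connectedComponentsWithStats(m)
    for i in range(1,len(st)):
        if st[i,4]>8: print(n,st[i,2:],ce[i]+[x0,y0])
E
```

```text
t 44.0 p [ 466.6 -242.4  182.1] yaw -88.1 tilt [-0.002  0.003 -1.   ] F [-0.3  0.  -0.3] w -0.0 q [-27.  18.   1.  74.   0. 151.]
shift [0.11 0.67 5.21] roll 0.0 rows>= 2
0 [ 0.442 -0.241  0.074] [[416.8 221.5]] [[370.2 139.2]]
0.1 [ 0.447 -0.241  0.083] [[417.7 218.9]] [[368.7 136.2]]
0.2 [ 0.454 -0.241  0.091] [[418.5 216. ]] [[366.9 133.3]]
0.3 [ 0.461 -0.241  0.099] [[419.3 212.7]] [[364.8 130.4]]
0.4 [ 0.468 -0.241  0.106] [[420.  209.1]] [[362.4 127.6]]
0.5 [ 0.477 -0.241  0.112] [[420.5 205.3]] [[359.7 125. ]]
top [15  6 64] [419.875   215.78125]
scene [ 5  7 16] [367.875  130.9375]
```

>>> play_rows(motion=[{"fingers":1,"translation":[0.1,1.5,3],"roll":0},{"fingers":1,"translation":[0.1,1.5,6],"roll":0},{"fingers":1,"translation":[0.1,1.5,8.8],"roll":0},{"fingers":1,"translation":[0.1,1.5,9.2],"roll":0},{"fingers":1,"translation":[0.1,1.5,9.2],"roll":0},{"fingers":1,"translation":[0.1,1.5,9.2],"roll":0}])

```text
clock: 44.62
eef_pos: [0.4533, -0.2447, 0.0923]
tool_rot: [0.719, -0.695, 0.0, -0.0]
ft_force: [0.4, -0.3, 0.8]
grip_width: 0.0002
```

>>> play_rows(motion=[{"fingers":1,"translation":[0,0.1,0.2],"roll":0},{"fingers":1,"translation":[0,0.2,0.4],"roll":0},{"fingers":1,"translation":[0,0.3,0.6],"roll":0},{"fingers":1,"translation":[0,0.4,0.8],"roll":0},{"fingers":1,"translation":[0,0.5,1],"roll":0},{"fingers":1,"translation":[0,0.5,1],"roll":0}])

```text
clock: 45.12
eef_pos: [0.4474, -0.2445, 0.0814]
tool_rot: [0.719, -0.695, -0.0, 0.0]
ft_force: [-0.5, -0.6, 0.4]
grip_width: -0.0
```

>>> play_rows(motion=[{"fingers":1,"translation":[0,0.1,0.2],"roll":0},{"fingers":1,"translation":[0,0.2,0.4],"roll":0},{"fingers":1,"translation":[0,0.3,0.6],"roll":0},{"fingers":1,"translation":[0,0.3,0.6],"roll":0}])

```text
clock: 45.45
eef_pos: [0.4442, -0.2447, 0.0753]
tool_rot: [0.719, -0.695, -0.0, 0.0]
ft_force: [-0.6, -0.5, 0.1]
grip_width: -0.0003
```

>>> play_rows(motion=[{"fingers":1,"translation":[0,0,0.2],"roll":0},{"fingers":1,"translation":[0,0,0.4],"roll":0},{"fingers":1,"translation":[0,0,0.4],"roll":0}])

```text
clock: 45.7
eef_pos: [0.4446, -0.2447, 0.0714]
tool_rot: [0.719, -0.695, -0.0, 0.0]
ft_force: [-1.2, -0.6, 0.3]
grip_width: 0.0002
```

>>> play_rows(motion=[{"fingers":1,"translation":[0,0,0.2],"roll":0},{"fingers":1,"translation":[0,0,0.4],"roll":0},{"fingers":1,"translation":[0,0,0.4],"roll":0}])

```text
clock: 45.95
eef_pos: [0.4449, -0.2447, 0.0673]
tool_rot: [0.719, -0.695, -0.0, -0.0]
ft_force: [0.7, -0.3, 0.8]
grip_width: 0.0004
```

```bash
python3 t.py; python3 - <<'E'
from h import *
for n,(x0,x1,y0,y1) in (("top",(400,435,200,235)),("scene",(345,395,105,160))):
    c=bot.camera(n);hs=cv2.cvtColor(c["pixels"],cv2.COLOR_RGB2HSV)[y0:y1,x0:x1]
    m=((hs[...,2]>115)&(hs[...,0]>90)).astype(np.uint8);_,l,st,ce=cv2.connectedComponentsWithStats(m)
    for i in range(1,len(st)):
        if st[i,4]>4: print(n,st[i,2:],ce[i]+[x0,y0])
E
```

```text
t 46.0 p [ 444.9 -244.7   67.3] yaw -88.1 tilt [-0.  0. -1.] F [ 0.7 -0.3  0.8] w 0.4 q [-29.  21. -12.  57.   0. 149.]
scene [3 4 8] [368.   137.25]
```

>>> play_rows(motion=[{"fingers":1,"translation":[0,0,0.2],"roll":0},{"fingers":1,"translation":[0,0,0.3],"roll":0},{"fingers":1,"translation":[0,0,0.3],"roll":0}])

```text
clock: 46.3
eef_pos: [0.4447, -0.2447, 0.0644]
tool_rot: [0.719, -0.695, -0.0, 0.0]
ft_force: [0.2, -0.2, -0.2]
grip_width: -0.0001
```

>>> play_rows(motion=[{"fingers":1,"translation":[0,0,0.2],"roll":0},{"fingers":1,"translation":[0,0,0.3],"roll":0},{"fingers":1,"translation":[0,0,0.3],"roll":0}])

```text
clock: 46.55
eef_pos: [0.4447, -0.2447, 0.0614]
tool_rot: [0.719, -0.695, -0.0, 0.0]
ft_force: [-0.5, 0.4, 1.1]
grip_width: 0.0002
```

>>> play_rows(motion=[{"fingers":1,"translation":[0,0,0.2],"roll":0},{"fingers":1,"translation":[0,0,0.2],"roll":0}])

```text
clock: 46.72
eef_pos: [0.4448, -0.2447, 0.0594]
tool_rot: [0.719, -0.695, -0.0, -0.0]
ft_force: [-0.3, 0.6, 0.0]
grip_width: -0.0
```

>>> play_rows(motion=[{"fingers":1,"translation":[0,0,0.2],"roll":0},{"fingers":1,"translation":[0,0,0.2],"roll":0}])

```text
clock: 46.88
eef_pos: [0.4451, -0.2448, 0.0585]
tool_rot: [0.719, -0.695, 0.0, -0.0]
ft_force: [-2.1, 0.8, 5.1]
grip_width: 0.0004
```

```bash
python3 t.py; python3 - <<'E'
from h import *
t=bot.camera("top");s=bot.camera("scene")
for n,c in (("top",t),("scene",s)):
    print(n,"tip px",proj(c,[[.4447,-.2447,z] for z in (.06,.08,.1,.12)]).round(1).tolist())
    # red label on the lid as an angle gauge
    hs=cv2.cvtColor(c["pixels"],cv2.COLOR_RGB2HSV)
    x0,x1,y0,y1=(400,440,195,225) if n=="top" else (340,390,110,160)
    q=hs[y0:y1,x0:x1].astype(int);m=(((q[...,0]<8)|(q[...,0]>172))&(q[...,1]>110)).astype(np.uint8)
    ys,xs=np.where(m>0);print("red",len(xs),xs.mean()+x0 if len(xs) else None,ys.mean()+y0 if len(xs) else None)
im=cv2.imread("pics/top0.png");im2=cv2.imread("pics/scene0.png")
for n,i,(x0,x1,y0,y1) in (("top0",im,(400,440,195,225)),("scene0",im2,(340,390,110,160))):
    q=cv2.cvtColor(i,cv2.COLOR_BGR2HSV)[y0:y1,x0:x1].astype(int);m=((q[...,0]<8)|(q[...,0]>172))&(q[...,1]>110)
    ys,xs=np.where(m);print(n,len(xs),xs.mean()+x0,ys.mean()+y0)
E
```

```text
t 46.9 p [ 445.1 -244.8   58.5] yaw -88.1 tilt [ 0.    -0.001 -1.   ] F [-2.1  0.8  5.1] w 0.4 q [-29.  21. -13.  55.   0. 149.]
top tip px [[416.7, 221.2], [418.8, 220.2], [421.0, 219.2], [423.3, 218.2]]
red 7 416.0 207.71428571428572
scene tip px [[369.3, 142.0], [370.0, 136.6], [370.7, 131.0], [371.4, 125.2]]
red 10 359.8 141.1
top0 22 416.09090909090907 210.22727272727272
scene0 9 359.77777777777777 141.0
```

>>> play_rows(motion=[{"fingers":1,"translation":[0,0,0.1],"roll":0},{"fingers":1,"translation":[0,0,0.1],"roll":0}])

```text
clock: 47.15
eef_pos: [0.4451, -0.2449, 0.0584]
tool_rot: [0.719, -0.695, 0.001, -0.0]
ft_force: [-4.4, 2.0, 11.6]
grip_width: 0.0004
```

>>> play_rows(motion=[{"fingers":1,"translation":[0,0,-0.5],"roll":0},{"fingers":1,"translation":[0,0,-4],"roll":0},{"fingers":1,"translation":[0,0,-8],"roll":0},{"fingers":1,"translation":[0,0,-12],"roll":0},{"fingers":1,"translation":[8,0,-14],"roll":0},{"fingers":1,"translation":[12,0,-14],"roll":0},{"fingers":1,"translation":[16,0,-14],"roll":0},{"fingers":1,"translation":[20,0,-14],"roll":0},{"fingers":1,"translation":[20,0,-14],"roll":0},{"fingers":1,"translation":[20,0,-14],"roll":0},{"fingers":1,"translation":[20,0,-14],"roll":0}])

```text
clock: 48.07
eef_pos: [0.451, -0.4462, 0.195]
tool_rot: [0.718, -0.696, -0.001, -0.0]
ft_force: [1.2, 0.2, 0.6]
grip_width: 0.0002
```

```bash
python3 t.py; python3 - <<'E'
from h import *
R0=dict(top=cv2.imread("pics/top0.png"),scene=cv2.imread("pics/scene0.png"))
bar={}
for n,rr,br in (("top",(400,440,195,225),(405,432,205,230)),("scene",(340,390,110,160),(358,382,128,150))):
    c=bot.camera(n)
    for tag,im in (("now",c["pixels"]),("t0",R0[n][:,:,::-1])):
        hs=cv2.cvtColor(np.ascontiguousarray(im),cv2.COLOR_RGB2HSV).astype(int)
        x0,x1,y0,y1=rr;q=hs[y0:y1,x0:x1];ys,xs=np.where(((q[...,0]<8)|(q[...,0]>172))&(q[...,1]>110))
        x0b,x1b,y0b,y1b=br;q=hs[y0b:y1b,x0b:x1b];yb,xb=np.where((q[...,2]>115)&(q[...,0]>90))
        print(n,tag,"red",len(xs),(xs.mean()+x0).round(2),(ys.mean()+y0).round(2),"bar",len(xb),(xb.mean()+x0b).round(2),(yb.mean()+y0b).round(2))
        bar[n,tag]=(c,[xb.mean()+x0b,yb.mean()+y0b])
    x0,x1,y0,y1=(375,455,180,240) if n=="top" else (325,390,115,185)
    d=np.abs(c["pixels"].astype(int)-R0[n][:,:,::-1])[y0:y1,x0:x1];print("mean diff over the case",d.mean().round(2),"max95",np.percentile(d,95))
for k in("t0","now"): print(k,tri(bar["top",k][0],bar["top",k][1],bar["scene",k][0],bar["scene",k][1]))
E
```

```text
t 48.1 p [ 451.  -446.2  195. ] yaw -88.2 tilt [-0.002  0.001 -1.   ] F [1.2 0.2 0.6] w 0.2 q [-45.  30.  22.  82.   0. 134.]
top now red 22 416.09 210.23 bar 58 417.78 221.5
top t0 red 22 416.09 210.23 bar 57 417.67 221.47
mean diff over the case 1.71 max95 4.0
scene now red 10 359.8 141.1 bar 21 370.76 138.19
scene t0 red 9 359.78 141.0 bar 18 370.61 138.39
mean diff over the case 0.33 max95 1.0
t0 (array([ 0.44182231, -0.24283776,  0.07600072]), np.float64(0.00031060714788139947))
now (array([ 0.44158177, -0.24292436,  0.07677326]), np.float64(0.0004874802571158812))
```

```bash
python3 - <<'E'
from h import *
t=bot.camera("top");s=bot.camera("scene")
def face(c,xyz,k=14):
    x,y=proj(c,[xyz])[0].round().astype(int)
    L=cv2.cvtColor(cv2.resize(c["pixels"][y-k:y+k+1,x-k:x+k+1],None,fx=4,fy=4,interpolation=cv2.INTER_CUBIC),cv2.COLOR_RGB2HSV)
    m=((L[...,1]<50)&(L[...,2]>170)).astype(np.uint8)
    n,l,st,ce=cv2.connectedComponentsWithStats(m);i=l[k*4+2,k*4+2]
    return (ce[i]+.5)/4-.5+[x-k,y-k]
for n,p in dict(sq=(.563,.318,.024),ob=(.595,.168,.02),lo=(.605,.014,.018)).items():
    print(n,tri(t,face(t,p),s,face(s,p)))
print(bot.job_done())
E
```

```text
sq (array([0.5649068 , 0.31965091, 0.02207886]), np.float64(0.0003628112106735038))
ob (array([0.59575056, 0.1675816 , 0.01877045]), np.float64(0.00039831992799949117))
lo (array([0.60625869, 0.01323278, 0.01521555]), np.float64(0.0001874589678392228))
the job is handed in; nothing more can be done
None
```

All four plaster masters are put away and the job is handed in, at about 48 s. The square, oblong and long blanks are in their trays. The medallion is face up in the case's round nest, and the lid is shut.

**Last checks**
- **Blanks:** triangulated top faces came out at 22, 19 and 15 mm, against 24, 20 and 18 mm expected. They read 1–3 mm low because parts of the sides got into the masks. None stands high, and the pictures showed bare floor round the square and oblong. I did not view the long blank after placing it.
- **Medallion:** seen centred and down in the nest before the lid was closed.
- **Lid:** it was opened to about 1.65 rad, worked out from the arm's path. Afterwards its label and pull bar were within 0.2 px of where they were at the start in both cameras, so it reads as shut.

**What disagreed or went wrong**
- **Tool length:** the fingertips touched the table with the reported TCP at -23 mm. That is roughly 30 mm off the stated tool geometry, so I worked from the contact height.
- **Closing the lid:** the pads slipped along the pull bar, with about 17 N in each of two directions. I let go and pressed on the pull with the shut fingers. It was already at its end position; the press peaked at about 12 N.
- **Misreading:** one estimate of the lid angle, about 0.2 rad after the slip, was probably wrong because the gripper was partly hiding the bar.

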